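Close up the pet-proof treat canister

TASK

Put all the dog biscuits lying on the counter into the canister, then set its lid level on the neck, turn it back until it drops into the thread start, and screw it clockwise down to the end stop. Last of all swing the safety bar over the lid until it rests in its catch, and leave the other things on the counter as they are.

Things in the scene. Friction and masses are not known exactly. Their poses are not given: they have to be found in the camera images.
- canister: Fixed round aluminium canister on a dark base plate 170 (x) x 250 (y) x 10 mm. Origin: centre of the plate's underside, z up. Body 152 wide up to z 65, above it a threaded neck 124 wide, narrowing to 114 at the rim (z 90). A hinge post stands at y -102 (top z 145), a forked catch at y +102 (top z 135), each 32 wide in x.
- mouth (a point): centre of the canister's mouth at rim height, 90 mm above its origin; opening 106 wide, cavity 114 wide below, its floor 76 below this point
- lid: Loose aluminium screw lid, 152 mm wide, about 220 g, standing upright on the counter; origin at the centre of its lower edge. Skirt 144 wide inside, top's underside at z 20, top face z 25. On it, centred, a black grip bar 56 long (along lid x), 16 wide, z 25 to 55. Origin above canister origin: home 70, in start pockets 74 to 77, on top of the ribs 76 to 84.
- lid_lug (a point): centre of the lug on the lid's +x side, radius 67, 2 mm above the lower edge. Three such round lugs, 4 mm thick, at 0, 120 and 240 degrees from lid x, point inwards from the skirt to radius 64.5. By its own weight the lid sinks as it is turned; it turns easily and stays where left.
- bar (a joint): safety bar's hinge (rad): 0 = lies over the lid in its catch (end stop), grows as it swings up and over to canister -y, 1.57 upright, stop 2.6; starts at 2.1 to 2.45. Axis along canister x through y -102, z 134 mm. Friction 0.2 N m keeps it where left. Steel bar 13 wide, 10 thick, 204 long, passing 4 above the grip of a lid that is home; a lid not screwed down is in its way.
- bar_handle (a point): centre of the black round cross handle at the bar's free end, 12 mm thick, 104 long along canister x (45 free on each side of the bar), 204 from the hinge axis
- start0 (a point): lug centre's place in the middle of start pocket 0 of the canister: 11 degrees counter-clockwise of thread rib start 0 (at 40 degrees from canister x, counter-clockwise from above), radius 67 mm, z 76.5. Three equal ribs, 3 thick, 138 wide overall, run from their starts (z 82) clockwise, falling 9 per 120 degrees.
- home0 (a point): lug centre's place with the lid home, at the end stop 78 degrees clockwise of rib start 0, radius 67 mm, z 72 in the canister's frame
- start1 (a point): lug centre's place in the middle of start pocket 1 of the canister: 11 degrees counter-clockwise of thread rib start 1 (at 160 degrees from canister x, counter-clockwise from above), radius 67 mm, z 76.5. A lug lying on top of a rib cannot be screwed down: a tab on the rib stops it clockwise. Turned counter-clockwise it climbs, passes the rib's start and drops about 8 into the pocket.
- home1 (a point): lug centre's place with the lid home, at the end stop 78 degrees clockwise of rib start 1, radius 67 mm, z 72 in the canister's frame
- start2 (a point): lug centre's place in the middle of start pocket 2 of the canister: 11 degrees counter-clockwise of thread rib start 2 (at 280 degrees from canister x, counter-clockwise from above), radius 67 mm, z 76.5. The pocket spans 25 degrees, from the rib start to the tab; from it, clockwise, the lug runs under the rib.
- home2 (a point): lug centre's place with the lid home, at the end stop 78 degrees clockwise of rib start 2, radius 67 mm, z 72 in the canister's frame
- biscuit0: hard bone-shaped dog biscuit lying flat, 73 long (x), 34 wide at the ends, waist 20 wide (y) and 36 long, 16 thick, 30 g; origin at the centre of its underside. Three to five are present, the others absent (None from the start).
- biscuit1: hard bone-shaped dog biscuit lying flat, 73 long (x), 34 wide at the ends, waist 20 wide (y) and 36 long, 16 thick, 30 g; origin at the centre of its underside. Three to five are present, the others absent (None from the start).
- biscuit2: hard bone-shaped dog biscuit lying flat, 73 long (x), 34 wide at the ends, waist 20 wide (y) and 36 long, 16 thick, 30 g; origin at the centre of its underside. Three to five are present, the others absent (None from the start).
- biscuit3: hard bone-shaped dog biscuit lying flat, 73 long (x), 34 wide at the ends, waist 20 wide (y) and 36 long, 16 thick, 30 g; origin at the centre of its underside. Three to five are present, the others absent (None from the start).
- biscuit4: hard bone-shaped dog biscuit lying flat, 73 long (x), 34 wide at the ends, waist 20 wide (y) and 36 long, 16 thick, 30 g; origin at the centre of its underside. Three to five are present, the others absent (None from the start).
- utensil_holder: bystander: stainless steel cup with wooden and steel utensils standing in it, 110 mm wide, 300 high (mm); origin at the centre of its underside
- food_container: bystander: closed clear plastic food box with white lid, 126 x 176 x 63 (mm); origin at the centre of its underside
- spatula: bystander: blue silicone spatula lying flat, 260 long (mm); origin at the centre of its underside
- measuring_cup: bystander: small aluminium measuring cup with flat handle, 66 wide, 45 high, handle reaching 106 from the centre (mm); origin at the centre of its underside
- mug: bystander: white mug, 80 wide, 90 high (mm); origin at the centre of its underside
- pepper_mill: bystander: dark wooden pepper mill standing, 56 wide, 170 high (mm); origin at the centre of its underside
- dog_bowl: bystander: steel bowl, 170 wide, 50 high (mm); origin at the centre of its underside
Things that resemble listed ones, but are neither listed nor needed, are in the scene too. What is shaped like the biscuit3 but blue or pink is not meant. What is shaped like the biscuit2 but black is not meant.

How it is judged:
On the way, in this order (a step that is already met when the one before it is completed fails the run):
1. all biscuits are in the canister (horizontal distance between each of biscuit0, biscuit1, biscuit2, biscuit3, biscuit4 and canister below 0.062 m and height (world z) of each of biscuit0, biscuit1, biscuit2, biscuit3, biscuit4 below 0.088 m), for 0.2 s.
2. the lid sits level with its lugs in the thread starts ((distance between lid_lug and start0 below 0.014 m or distance between lid_lug and start1 below 0.014 m or distance between lid_lug and start2 below 0.014 m) and angle between lid's own z axis and vertical below 0.08 rad), for 0.05 s.
3. the lid is screwed down to its end stop ((distance between lid_lug and home0 below 0.009 m or distance between lid_lug and home1 below 0.009 m or distance between lid_lug and home2 below 0.009 m) and z of lid in the frame of canister below 0.0725 m and angle between lid's own z axis and vertical below 0.04 rad and horizontal distance between lid and canister below 0.006 m), for 0.2 s.
4. the safety bar rests in its catch (value of joint bar below 0.04 rad), for 0.2 s.
At the end, for the whole second after the job is handed in: All biscuits lie inside the canister below its rim; the lid is level (0.04 rad), centred (6 mm), down on the rim (within 2.5 mm) and turned to within 9 mm of its end stops at the lugs; the bar's joint is below 0.04 rad; all at rest (all of step 1 and all of step 3 and value of joint bar below 0.04 rad and linear speed of lid below 0.02 m/s); the robot touches nothing.
It fails at once if a bystander is shifted more than 50 mm (distance of any of utensil_holder, food_container, spatula, measuring_cup, mug, pepper_mill, dog_bowl from where it was at the start of the episode above 0.05 m).
It fails at once if the utensil holder, mug or pepper mill is knocked over (angle between any of utensil_holder, mug, pepper_mill's own z axis and vertical above 0.6 rad).
Of biscuit0, biscuit1, biscuit2, biscuit3, biscuit4 only 3 to 5 are there at a start; the rules pass over those that are not, and their reading is None.
At some moment in a run one of biscuit0, biscuit1, biscuit2, biscuit3, biscuit4 may be knocked a few centimetres aside while the robot is not near it.
Once in a run the grip may slacken for a moment while it holds something.
It also fails if it takes over 210 s, if anything falls off the work surface, if the arm or the gripper's body presses on something with over 40 N, if the wrist force passes 120 N, or if a joint passes its speed limit or range.

ROBOT

A 6-joint arm with a two-finger parallel gripper is mounted at the origin on the work surface. World frame = base frame: x ahead of the robot, y to its left, z up, the work surface at z = 0. Lengths are in m, angles in rad, forces in N, time in s.
With the tool pointing down it reaches from about 0.35 to 0.775 m from the base axis. Payload 7.3 kg.
Tool frame: the origin (TCP) lies midway between the tips of the shut fingers; the grasp point (between the pads) lies 19 mm behind it; x points along the fingers, y is the direction in which the jaws open and shut, and the axes are right-handed (so a half turn about x gives the same grasp; the last joint's range is limited). The gripper opens to 92 mm and grips with 3 to 60 N. Pads are 19 mm wide; open, the fingers measure 130 mm over their backs; the gripper's body (75 mm by 190 mm) begins 47 mm behind the grasp point.
Start: joints at [-1.253, 0.342, 1.524, -0, 1.275, -0.146], TCP at [0.235, -0.47, 0.227] pointing down, gripper open.
Joint ranges: [-2.53, 2.53], [-0.77, 2.02], [0.04, 2.7], [-1, 4.14], [0.28, 2.66], [-3.11, 3.11]. Speed limits (rad/s): [2.57, 2.57, 3.14, 3.14, 3.14, 3.14].

INTERFACE

Orientations are given as [roll, pitch, yaw] about the fixed x, y, z axes, in that order (R = Rz(yaw) Ry(pitch) Rx(roll)).
In Python, from cell import robot gives the robot as it stands. The module is installed in compiled form; this text tells all that it offers.
- The arm moves only by the tool move_arm, never from a script. Its argument "rows" is a list of rows, each a list of 7 numbers: the opening in per cent of the stroke, from 0 (shut) to 100 (fully open), then the shift along the tool's x, y, z in m, then the turn, a rotation vector about the tool's x, y, z in rad. A call has exactly 8 rows; each row shifts and turns the pose as measured when the row begins, along the tool's axes as they then stand; what a row does not reach is not made up. A row lasts 1/8 s, in which the tool goes at most 62.5 mm and 10.7 degrees, less where a joint would pass 70% of its speed; a pose out of reach is approached as far as the arm can. A call with a gripper value outside its range is refused whole. The fingers move at their own pace and stop on an object; "squeeze" is the grip in N (left out, the last holds). Time passes only in rows, so rows that do not move let the fingers close, or fill a call up. It gives the time, the measured TCP pose, the force and the opening at its end, in the units of the state.
- robot.observe(): the state, without advancing time (a new reading comes with each control period).
- robot.read_camera(name): name is "scene" or "top" or "wrist"; returns the picture (400x640x3 uint8, red, green, blue); there is no depth.
- robot.camera_model(name): a dict with "mtx" (3x3 intrinsics, pixels), "dist" ([k1, k2, p1, p2, k3] as OpenCV has them; the pictures are not rectified), "extrinsics" (4x4, takes a point from camera to world coordinates). Camera axes: x right, y up, looking along -z (the intrinsics and any distortion apply to the point x, -y, -z); pixel columns grow to the right and rows downward; lengths in m; the calibration is good to about 2 mm. A picture is of the moment at which its call begins: read the wrist's pose just before it. camera_model takes no time and is no camera call; for the wrist camera it gives the pose at the moment of the call.
- robot.hand_in(): hands the job in, once; it reports no verdict.
The state is a dict: "time": time; "qpos": joint angles; "qvel": joint speeds; "joint_efforts": joint torques, N m; "tool_pos": TCP position; "tool_rot": TCP orientation; "contact_force": force on the tool from outside, world axes, zero at the start; "torque": the same for the moment, N m; "opening": finger opening in m.
Only numpy, scipy, OpenCV 4.12 (cv2) and the standard library are available. Lean on these libraries where they do the work, as an engineer would, in place of code of your own. Each camera call takes 0.05 s, during which the arm holds its last target.

## Working session

There is one attempt and no reset: what is moved stays moved. The work goes in short steps, Python scripts to look and compute and a tool call to move; the robot and the scene stay as the last step left them, time stands still between calls to the robot, and variables do not carry over. Pictures are saved under pics/ and viewed, and the job is handed in when it is done.

Besides the shell and the picture viewer there is one more tool, called after "Emit:" as name([rows], argument=value, ...), one row to a line, values as JSON. move_arm: Moves the arm, as the interface text tells. Its arguments: {"type":"object","properties":{"rows":{"type":"array","items":{"type":"array","items":{"type":"number"}}},"squeeze":{"type":"number"}},"required":["rows"]}

```bash
mkdir -p pics; cat > h.py <<'E'
import numpy as np, cv2
from cell import robot
from scipy.spatial.transform import Rotation as R
def snap(n,f):
    m=robot.camera_model(n); im=robot.read_camera(n); cv2.imwrite('pics/'+f+'.png',im[:,:,::-1]); np.savez('pics/'+f+'.npz',im=im,K=np.array(m['mtx']),d=np.array(m['dist']),E=np.array(m['extrinsics'])); return im
def load(f):
    return np.load('pics/'+f+'.npz')
def ray(f,uv):
    z=load(f) if isinstance(f,str) else f
    p=cv2.undistortPoints(np.array(uv,float).reshape(-1,1,2),z['K'],z['d']).reshape(-1,2)
    d=np.c_[p[:,0],-p[:,1],-np.ones(len(p))]@z['E'][:3,:3].T
    return z['E'][:3,3],d
def onz(f,uv,h):
    o,d=ray(f,uv); return o+d*((h-o[2])/d[:,2])[:,None]
def proj(f,P):
    z=load(f) if isinstance(f,str) else f
    E=z['E']; c=(np.array(P,float).reshape(-1,3)-E[:3,3])@E[:3,:3]
    c=np.c_[c[:,0],-c[:,1],-c[:,2]]
    return cv2.projectPoints(c,np.zeros(3),np.zeros(3),z['K'],z['d'])[0].reshape(-1,2)
E
python3 - <<'E'
from h import *
for n in['scene','top','wrist']:
    snap(n,n+'0'); z=load(n+'0'); print(n,z['K'].round(1).tolist(),z['d'].round(3).tolist(),z['E'].round(3).tolist())
print(robot.observe())
E
```

```text
scene [[410.3, 0.0, 321.5], [0.0, 410.3, 201.5], [0.0, 0.0, 1.0]] [-0.056, 0.0, 0.0, 0.0, 0.0] [[-0.836, -0.38, 0.395, 1.027], [0.548, -0.598, 0.585, 0.679], [0.014, 0.705, 0.709, 0.96], [0.0, 0.0, 0.0, 1.0]]
top [[366.4, 0.0, 325.2], [0.0, 366.4, 200.6], [0.0, 0.0, 1.0]] [-0.026, 0.0, 0.0, 0.0, 0.0] [[-0.029, 0.996, -0.086, 0.451], [-0.999, -0.032, -0.024, -0.036], [-0.027, 0.085, 0.996, 1.393], [0.0, 0.0, 0.0, 1.0]]
wrist [[303.0, 0.0, 321.1], [0.0, 303.0, 200.1], [0.0, 0.0, 1.0]] [0.016, 0.0, 0.0, 0.0, 0.0] [[0.447, 0.85, 0.277, 0.311], [-0.895, 0.426, 0.136, -0.431], [-0.003, -0.309, 0.951, 0.385], [0.0, 0.0, 0.0, 1.0]]
{'time': 0.15, 'qpos': array([-1.25299983e+00,  3.42561717e-01,  1.52472451e+00, -6.21367117e-06,
        1.27535173e+00, -1.46026979e-01]), 'qvel': array([-5.67480827e-05, -2.05069061e-03, -3.24126168e-03, -1.43691563e-03,
        1.26194661e-04, -4.90131818e-04]), 'joint_efforts': array([ 2.00308321e-03, -4.31469619e+01, -2.44353926e+01,  7.18888594e-02,
        5.37727098e-02, -9.40195105e-05]), 'tool_pos': array([ 0.23479422, -0.46928389,  0.22623061]), 'tool_rot': array([-1.71113833,  1.56975101,  1.89427961]), 'contact_force': array([-1.04328368, -0.19666012, -0.44111494]), 'torque': array([-0.04270572,  0.01277329,  0.0356029 ]), 'opening': 0.09179729601370737}
```

View pics/top0.png

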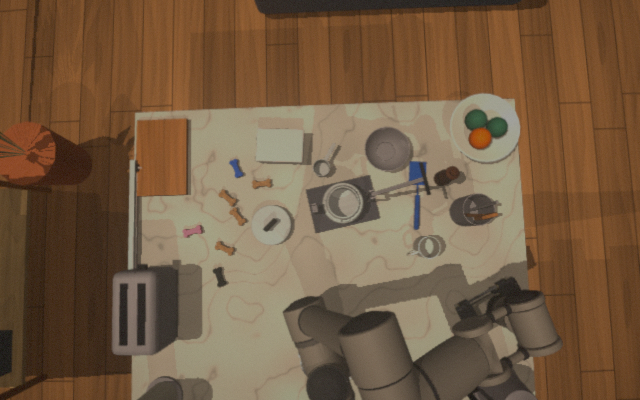

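View pics/scene0.png

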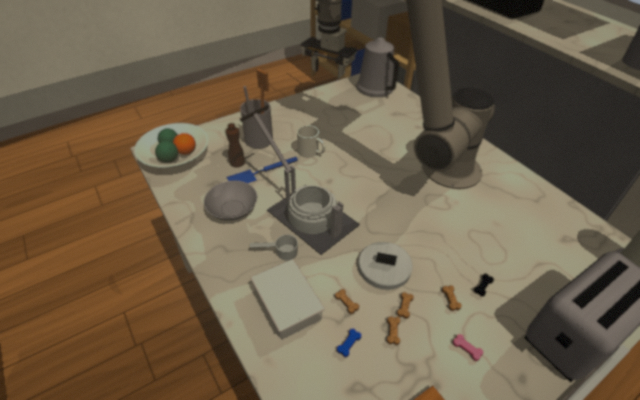

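View pics/wrist0.png

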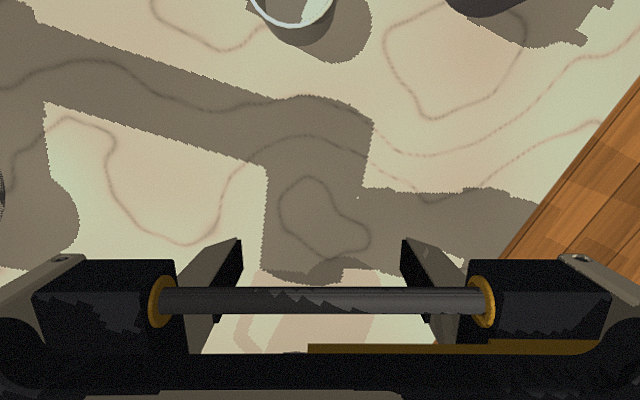

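Top view: four brown biscuits at about (229,197), (238,215), (262,183) and (225,247). The lid is at (271,225) and the canister at (343,204), with the bar leaning right (world -y) to (425,183). The blue, pink and black bones are decoys.

```bash
python3 - <<'E'
from h import *
im=load('top0')['im']; hsv=cv2.cvtColor(im,cv2.COLOR_RGB2HSV)
m=cv2.inRange(hsv,(5,110,60),(20,255,255)); m[:, :195]=0; m[:150]=0;m[290:]=0; m[:,300:]=0
n,l,s,c=cv2.connectedComponentsWithStats(m)
for i in range(1,n):
    if s[i,4]<25: continue
    ys,xs=np.where(l==i); P=onz('top0',np.c_[xs,ys],0.012)[:,:2]
    mu=P.mean(0); w,v=np.linalg.eigh(np.cov(P.T)); a=np.degrees(np.arctan2(v[1,1],v[0,1]))%180
    print('bisc',s[i,4],c[i].round(1),mu.round(4),'long axis deg',a.round(1), np.hypot(*mu).round(3))
# big views
for f,(x,y,w,h) in {'lidtop':(240,195,70,60),'cantop':(295,165,150,75)}.items():
    cv2.imwrite('pics/'+f+'.png',cv2.resize(im[y:y+h,x:x+w,::-1],None,fx=5,fy=5,interpolation=cv2.INTER_CUBIC))
o=robot.observe(); print(R.from_euler('xyz',o['tool_rot']).as_matrix().round(3))
z=load('wrist0');T=np.eye(4);T[:3,:3]=R.from_euler('xyz',o['tool_rot']).as_matrix();T[:3,3]=o['tool_pos']
print((np.linalg.inv(T)@z['E']).round(3))
im2=load('scene0')['im']; cv2.imwrite('pics/canscene.png',cv2.resize(im2[80:290,220:440,::-1],None,fx=2.7,fy=2.7,interpolation=cv2.INTER_CUBIC))
E
```

```text
bisc 110 [261.5 183.3] [0.6443 0.2387] long axis deg 94.3 0.687
bisc 112 [227.1 197.4] [0.5942 0.372 ] long axis deg 49.0 0.701
bisc 109 [237.3 216.2] [0.5212 0.3332] long axis deg 39.2 0.619
bisc 112 [224. 248.] [0.4024 0.3851] long axis deg 66.1 0.557
[[-0.     0.447 -0.894]
 [ 0.001 -0.894 -0.447]
 [-1.    -0.001 -0.   ]]
[[ 0.002  0.309 -0.951 -0.158]
 [ 1.    -0.     0.002 -0.   ]
 [ 0.001 -0.951 -0.309 -0.085]
 [ 0.     0.     0.     1.   ]]
```

View pics/lidtop.png

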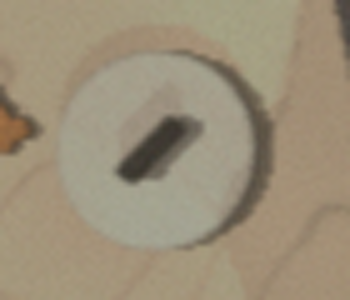

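View pics/cantop.png

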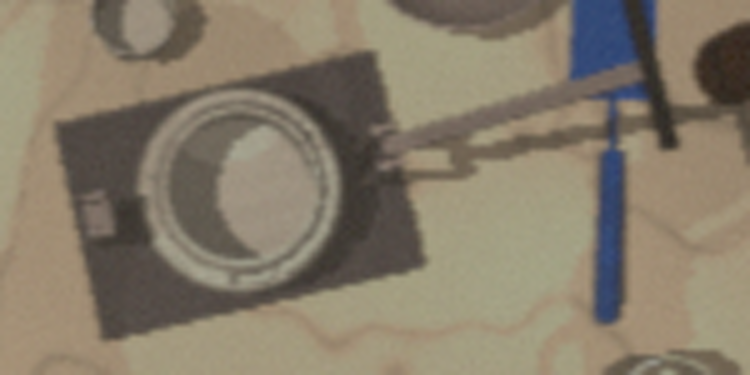

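View pics/canscene.png

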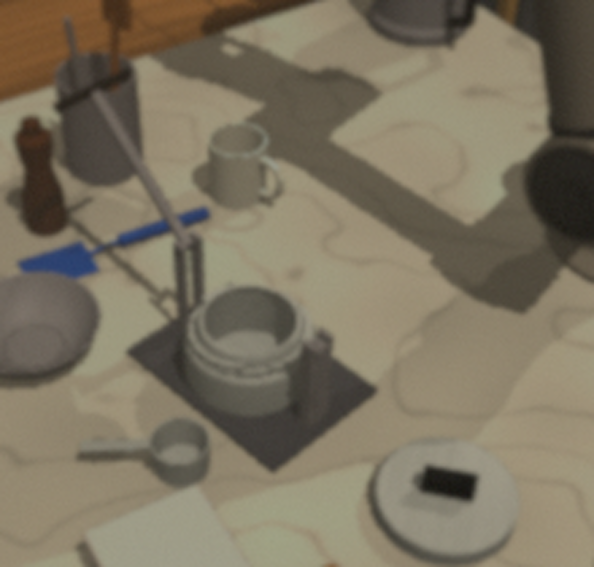

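```bash
python3 - <<'E'
from h import *
def cr(p,off): return (np.array(p,float)+.5)/5-.5+np.array(off)
o=(295,165)
C=onz('top0',cr([(57,122),(375,50),(425,265),(105,338)],o),0.01)[:,:2]
print(C.round(4).tolist(), 'centre',C.mean(0).round(4))
# canister +y direction: from right to left
yv=(C[0]+C[3]-C[1]-C[2])/2; print('size',np.linalg.norm(yv),np.linalg.norm((C[0]+C[1]-C[2]-C[3])/2)); print('canister yaw',np.degrees(np.arctan2(yv[1],yv[0]))-90)
xv=(C[0]+C[1]-C[2]-C[3])/2;print('xyaw',np.degrees(np.arctan2(xv[1],xv[0])))
# rim
print('rim',onz('top0',cr([(146,188),(345,188),(241,90),(241,290)],o),0.068).round(4).tolist())
im=load('top0')['im']; hsv=cv2.cvtColor(im,cv2.COLOR_RGB2HSV)
# grip bar
g=cv2.cvtColor(im,cv2.COLOR_RGB2GRAY); roi=np.zeros_like(g); roi[213:240,256:290]=1
m=((g<75)&(roi>0)).astype(np.uint8); ys,xs=np.where(m); P=onz('top0',np.c_[xs,ys],0.053)[:,:2]
mu=P.mean(0); w,v=np.linalg.eigh(np.cov(P.T)); print('grip',len(xs),mu.round(4),np.degrees(np.arctan2(v[1,1],v[0,1]))%180,np.sqrt(w*12))
Q=onz('top0',cr([(60,148),(258,148),(162,52),(162,247)],(240,195)),0.023); print('lid',Q.round(4).tolist())
hb=cr([(650,72)],o); print(hb)
for a in (2.1,2.2,2.3,2.4):
    c=C.mean(0); u=yv/np.linalg.norm(yv); y=-.102+.204*np.cos(a); P=np.r_[c+u*y,.134+.204*np.sin(a)]; print(a,P.round(3),proj('top0',P).round(1),proj('scene0',P).round(1))
E
```

```text
[[0.6169, 0.0691], [0.6641, -0.1743], [0.4996, -0.2054], [0.4521, 0.037]] centre [ 0.5582 -0.0684]
size 0.24747177655494057 0.16761783966353466
canister yaw 11.040423278102708
xyaw 10.853650706855474
rim [[0.5596, 0.0012, 0.068], [0.5551, -0.1429, 0.068], [0.629, -0.0701, 0.068], [0.4837, -0.0652, 0.068]]
grip 64 [0.485  0.2014] 132.4985604667295 [0.0152861  0.05565334]
lid [[0.489, 0.2762, 0.023], [0.4846, 0.1269, 0.023], [0.5589, 0.1979, 0.023], [0.4129, 0.2004, 0.023]]
[[424.6 179. ]]
2.1 [ 0.597 -0.27   0.31 ] [[412.1 180.1]] [[262.7 107.5]]
2.2 [ 0.601 -0.286  0.299] [[416.9 179.3]] [[259.4 108.5]]
2.3 [ 0.604 -0.302  0.286] [[421.1 178.8]] [[256.5 110. ]]
2.4 [ 0.607 -0.316  0.272] [[424.6 178.4]] [[254.  112.2]]
```

```bash
cat >> h.py <<'E'
def rotdown(yaw_deg):
    a=np.radians(yaw_deg); x=np.array([0,0,-1.]); y=np.array([np.cos(a),np.sin(a),0]); return np.c_[x,y,np.cross(x,y)]
def pose():
    o=robot.observe(); return np.array(o['tool_pos']),R.from_euler('xyz',o['tool_rot']).as_matrix()
def plan(way,start=None):
    """way: list of (xyz, yaw_deg, opening, nrows)"""
    p,M=start if start is not None else pose(); rows=[]
    for xyz,yaw,op,n in way:
        T=rotdown(yaw); dr=R.from_matrix(T@M.T).as_rotvec(); p0,M0=p.copy(),M.copy()
        for i in range(n):
            pn=p0+(np.array(xyz)-p0)*(i+1)/n; Mn=R.from_rotvec(dr*(i+1)/n).as_matrix()@M0
            rows.append([op]+(M.T@(pn-p)).round(3).tolist()+R.from_matrix(M.T@Mn).as_rotvec().round(3).tolist()); p,M=pn,Mn
    for i in range(0,len(rows),8): print('[',',\n'.join(str([float(v)+0 for v in r]) for r in rows[i:i+8]),']')
    return p,M
def st():
    o=robot.observe(); p,M=pose(); print('t',round(o['time'],2),'p',p.round(4),'yaw',np.degrees(np.arctan2(M[1,1],M[0,1])).round(1),'tilt',np.degrees(np.arccos(np.clip(-M[2,0],-1,1))).round(2),'F',np.array(o['contact_force']).round(1),'open',round(o['opening']*1000,1),'q',np.array(o['qpos']).round(2))
E
python3 - <<'E'
from h import *
plan([((0.42,0.,.24),-45,55,9),((0.402,0.385,.12),-23.9,55,7)])
E
```

```text
[ [55.0, -0.001, -0.037, -0.042, -0.036, 0.0, 0.0],
[55.0, -0.001, -0.036, -0.043, -0.036, 0.0, 0.0],
[55.0, -0.001, -0.034, -0.044, -0.036, 0.0, 0.0],
[55.0, -0.002, -0.033, -0.045, -0.036, 0.0, 0.0],
[55.0, -0.002, -0.031, -0.047, -0.036, 0.0, 0.0],
[55.0, -0.002, -0.029, -0.048, -0.036, 0.0, 0.0],
[55.0, -0.002, -0.028, -0.049, -0.036, 0.0, 0.0],
[55.0, -0.002, -0.026, -0.05, -0.036, 0.0, 0.0] ]
[ [55.0, -0.002, -0.024, -0.051, -0.036, 0.0, 0.0],
[55.0, 0.017, -0.041, -0.037, -0.053, 0.0, 0.0],
[55.0, 0.017, -0.039, -0.039, -0.053, 0.0, 0.0],
[55.0, 0.017, -0.037, -0.041, -0.053, 0.0, 0.0],
[55.0, 0.017, -0.034, -0.043, -0.053, 0.0, 0.0],
[55.0, 0.017, -0.032, -0.045, -0.053, 0.0, 0.0],
[55.0, 0.017, -0.03, -0.046, -0.053, 0.0, 0.0],
[55.0, 0.017, -0.027, -0.048, -0.053, 0.0, 0.0] ]
```

Emit:
move_arm([
  [55,-0.001,-0.037,-0.042,-0.036,0,0],
  [55,-0.001,-0.036,-0.043,-0.036,0,0],
  [55,-0.001,-0.034,-0.044,-0.036,0,0],
  [55,-0.002,-0.033,-0.045,-0.036,0,0],
  [55,-0.002,-0.031,-0.047,-0.036,0,0],
  [55,-0.002,-0.029,-0.048,-0.036,0,0],
  [55,-0.002,-0.028,-0.049,-0.036,0,0],
  [55,-0.002,-0.026,-0.05,-0.036,0,0],
], squeeze=25)

```text
time: 1.15
tool_pos: [0.4017, -0.0422, 0.2386]
tool_rot: [-2.439, 1.568, 1.455]
contact_force: [0.9, -0.9, -0.4]
opening: 0.051
```

```bash
python3 - <<'E'
from h import *
st(); plan([((0.402,0.385,.12),-23.9,55,8)])
E
```

```text
t 1.15 p [ 0.4017 -0.0422  0.2386] yaw -46.9 tilt 0.14 F [ 0.9 -0.9 -0.4] open 51.0 q [-0.3   0.11  1.8   0.    1.23  0.52]
[ [55.0, 0.015, -0.039, -0.036, -0.05, 0.0, 0.0],
[55.0, 0.015, -0.037, -0.038, -0.05, 0.0, 0.0],
[55.0, 0.015, -0.035, -0.04, -0.05, 0.0, 0.0],
[55.0, 0.015, -0.033, -0.042, -0.05, 0.0, 0.0],
[55.0, 0.015, -0.031, -0.044, -0.05, 0.0, 0.0],
[55.0, 0.015, -0.029, -0.045, -0.05, 0.0, 0.0],
[55.0, 0.015, -0.026, -0.046, -0.05, 0.0, 0.0],
[55.0, 0.015, -0.024, -0.048, -0.05, 0.0, 0.0] ]
```

Emit:
move_arm([
  [45,0.015,-0.039,-0.036,-0.05,0,0],
  [45,0.015,-0.037,-0.038,-0.05,0,0],
  [45,0.015,-0.035,-0.04,-0.05,0,0],
  [45,0.015,-0.033,-0.042,-0.05,0,0],
  [45,0.015,-0.031,-0.044,-0.05,0,0],
  [45,0.015,-0.029,-0.045,-0.05,0,0],
  [45,0.015,-0.026,-0.046,-0.05,0,0],
  [45,0.015,-0.024,-0.048,-0.05,0,0],
])

```text
time: 2.15
tool_pos: [0.3993, 0.3992, 0.1163]
tool_rot: [2.226, 1.565, 0.252]
contact_force: [1.0, 0.4, 0.7]
opening: 0.0411
```

```bash
cat >> h.py <<'E'
def bisc(f,plane=0.012,minarea=25,roi=None):
    im=load(f)['im']; hsv=cv2.cvtColor(im,cv2.COLOR_RGB2HSV); m=cv2.inRange(hsv,(5,110,60),(20,255,255))
    m=cv2.morphologyEx(m,cv2.MORPH_OPEN,np.ones((3,3)))
    n,l,s,c=cv2.connectedComponentsWithStats(m)
    for i in range(1,n):
        if s[i,4]<minarea: continue
        ys,xs=np.where(l==i); P=onz(f,np.c_[xs,ys],plane)[:,:2]
        mu=P.mean(0); w,v=np.linalg.eigh(np.cov(P.T)); a=np.degrees(np.arctan2(v[1,1],v[0,1]))%180
        print('bisc',s[i,4],c[i].round(1),mu.round(4),'long',a.round(1),'jaw',((a+90)%180).round(1),((a-90)).round(1),'sd',np.sqrt(w).round(4))
E
python3 - <<'E'
from h import *
st(); snap('wrist','w1'); bisc('w1',minarea=1500)
E
```

```text
t 2.15 p [0.3993 0.3992 0.1163] yaw -23.1 tilt 0.33 F [1.  0.4 0.7] open 41.1 q [ 0.65  0.52  1.57 -0.    1.05  1.06]
bisc 2996 [542.1 137.8] [0.5942 0.3757] long 48.6 jaw 138.6 -41.4 sd [0.0092 0.0215]
bisc 2413 [469.2 208.3] [0.5214 0.3379] long 37.9 jaw 127.9 -52.1 sd [0.0093 0.0214]
bisc 2048 [327.9 209. ] [0.402  0.3882] long 64.8 jaw 154.8 -25.2 sd [0.0079 0.0226]
bisc 2144 [619.3 241.3] [0.6421 0.2503] long 98.6 jaw 8.6 8.6 sd [0.0085 0.0219]
```

View pics/w1.png

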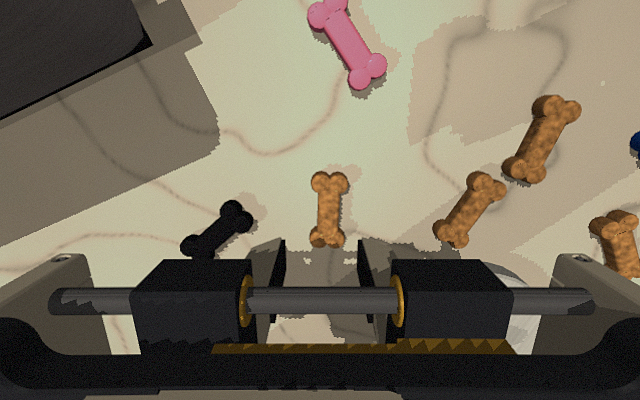

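The wrist view shows the target biscuit at (328,209) and the other three at (469,208), (542,138) and (619,241). I'll grasp the first one.

```bash
python3 - <<'E'
from h import *
s=plan([((0.402,0.387,.05),-25,45,2),((0.402,0.387,.005),-25,45,1),((0.402,0.387,.005),-25,8,3),((0.402,0.387,.105),-25,8,2)])
s=plan([((.47,.25,.17),-15,8,3),((0.557+.012,-0.067,.17),10.9,8,6),((0.557+.012,-0.067,.05),10.9,8,2),((0.557+.012,-0.067,.05),10.9,40,2),((0.557+.012,-0.067,.17),10.9,40,3)],s)
E
```

```text
[ [45.0, 0.032, 0.005, 0.007, 0.018, -0.003, -0.001],
[45.0, 0.032, 0.005, 0.007, 0.018, -0.003, -0.001],
[45.0, 0.045, 0.0, 0.0, 0.0, 0.0, 0.0],
[8.0, 0.0, 0.0, 0.0, 0.0, 0.0, 0.0],
[8.0, 0.0, 0.0, 0.0, 0.0, 0.0, 0.0],
[8.0, 0.0, 0.0, 0.0, 0.0, 0.0, 0.0],
[8.0, -0.05, 0.0, 0.0, 0.0, 0.0, 0.0],
[8.0, -0.05, 0.0, 0.0, 0.0, 0.0, 0.0] ]
[ [8.0, -0.022, 0.04, 0.032, -0.058, 0.0, 0.0],
[8.0, -0.022, 0.038, 0.034, -0.058, 0.0, 0.0],
[8.0, -0.022, 0.036, 0.036, -0.058, 0.0, 0.0],
[8.0, 0.0, 0.03, 0.047, -0.075, 0.0, 0.0],
[8.0, 0.0, 0.026, 0.049, -0.075, 0.0, 0.0],
[8.0, 0.0, 0.022, 0.051, -0.075, 0.0, 0.0],
[8.0, 0.0, 0.018, 0.052, -0.075, 0.0, 0.0],
[8.0, 0.0, 0.014, 0.053, -0.075, 0.0, 0.0] ]
[ [8.0, 0.0, 0.01, 0.054, -0.075, 0.0, 0.0],
[8.0, 0.06, 0.0, 0.0, 0.0, 0.0, 0.0],
[8.0, 0.06, 0.0, 0.0, 0.0, 0.0, 0.0],
[40.0, 0.0, 0.0, 0.0, 0.0, 0.0, 0.0],
[40.0, 0.0, 0.0, 0.0, 0.0, 0.0, 0.0],
[40.0, -0.04, 0.0, 0.0, 0.0, 0.0, 0.0],
[40.0, -0.04, 0.0, 0.0, 0.0, 0.0, 0.0],
[40.0, -0.04, 0.0, 0.0, 0.0, 0.0, 0.0] ]
```

Emit:
move_arm([
  [45,0.035,0.005,0.007,0.018,0,0],
  [45,0.035,0.005,0.007,0.018,0,0],
  [45,0.025,0,0,0,0,0],
  [45,0.014,0,0,0,0,0],
  [45,0,0,0,0,0,0],
  [8,0,0,0,0,0,0],
  [8,0,0,0,0,0,0],
  [8,0,0,0,0,0,0],
])

```text
time: 3.2
tool_pos: [0.4021, 0.3909, 0.0017]
tool_rot: [2.764, 1.563, 0.761]
contact_force: [0.6, -1.2, 0.8]
opening: 0.0195
```

```bash
python3 - <<'E'
from h import *
st()
E
```

```text
t 3.2 p [0.4021 0.3909 0.0017] yaw -24.7 tilt 0.43 F [ 0.6 -1.2  0.8] open 19.5 q [0.63 0.67 1.68 0.   0.79 1.06]
```

Emit:
move_arm([
  [8,-0.05,0,0,0,0,0],
  [8,-0.05,0,0,0,0,0],
  [8,-0.022,0.04,0.032,-0.058,0,0],
  [8,-0.022,0.038,0.034,-0.058,0,0],
  [8,-0.022,0.036,0.036,-0.058,0,0],
  [8,0,0.03,0.047,-0.075,0,0],
  [8,0,0.026,0.049,-0.075,0,0],
  [8,0,0.022,0.051,-0.075,0,0],
])

```text
time: 4.2
tool_pos: [0.5254, 0.0899, 0.1748]
tool_rot: [2.008, 1.558, 0.425]
contact_force: [-0.4, 0.2, -0.7]
opening: 0.0197
```

```bash
python3 - <<'E'
from h import *
st()
s=plan([((0.567,-0.067,.17),10.9,8,3),((0.567,-0.067,.05),10.9,8,3),((0.567,-0.067,.05),10.9,40,2)])
E
```

```text
t 4.2 p [0.5254 0.0899 0.1748] yaw -0.7 tilt 0.75 F [-0.4  0.2 -0.7] open 19.7 q [0.02 0.4  1.59 0.01 1.14 0.03]
[ [8.0, 0.001, 0.014, 0.052, -0.067, -0.001, -0.004],
[8.0, 0.001, 0.011, 0.053, -0.067, -0.001, -0.004],
[8.0, 0.002, 0.007, 0.054, -0.067, -0.001, -0.004],
[8.0, 0.04, 0.0, 0.0, 0.0, 0.0, 0.0],
[8.0, 0.04, 0.0, 0.0, 0.0, 0.0, 0.0],
[8.0, 0.04, 0.0, 0.0, 0.0, 0.0, 0.0],
[40.0, 0.0, 0.0, 0.0, 0.0, 0.0, 0.0],
[40.0, 0.0, 0.0, 0.0, 0.0, 0.0, 0.0] ]
```

Emit:
move_arm([
  [8,0,0.014,0.052,-0.067,0,-0.004],
  [8,0,0.011,0.053,-0.067,0,-0.004],
  [8,0,0.006,0.035,-0.06,0,-0.004],
  [8,0,0.001,0.01,0,0,0],
  [8,0.045,0,0,0,0,0],
  [8,0.045,0,0,0,0,0],
  [8,0.025,0,0,0,0,0],
  [8,0,0,0,0,0,0],
])

```text
time: 5.2
tool_pos: [0.5678, -0.0637, 0.0587]
tool_rot: [2.161, 1.564, 0.77]
contact_force: [-0.3, -0.5, 0.3]
opening: 0.0199
```

```bash
python3 - <<'E'
from h import *
st(); 
E
```

```text
t 5.2 p [ 0.5678 -0.0637  0.0587] yaw 10.3 tilt 0.37 F [-0.3 -0.5  0.3] open 19.9 q [-0.25  0.6   1.6   0.01  0.93 -0.43]
```

```bash
python3 - <<'E'
from h import *
p,M=pose()
s=plan([(p,10.3,42,2),((0.567,-0.067,.17),10.3,42,2),((.545,.135,.17),-20,42,4),((.5215,.3355,.08),-51.5,45,4),((.5215,.3355,.005),-51.5,45,2)])
E
```

```text
[ [42.0, 0.0, 0.0, 0.0, 0.0, -0.002, -0.003],
[42.0, 0.0, 0.0, 0.0, 0.0, -0.002, -0.003],
[42.0, -0.056, -0.001, 0.002, 0.0, 0.0, 0.0],
[42.0, -0.056, -0.001, 0.002, 0.0, 0.0, 0.0],
[42.0, 0.0, 0.004, -0.051, 0.132, 0.0, 0.0],
[42.0, 0.0, -0.003, -0.051, 0.132, 0.0, 0.0],
[42.0, 0.0, -0.01, -0.05, 0.132, 0.0, 0.0],
[42.0, 0.0, -0.016, -0.048, 0.132, 0.0, 0.0] ]
[ [45.0, 0.022, -0.023, -0.045, 0.137, 0.0, 0.0],
[45.0, 0.023, -0.029, -0.042, 0.137, 0.0, 0.0],
[45.0, 0.022, -0.034, -0.037, 0.137, 0.0, 0.0],
[45.0, 0.023, -0.039, -0.032, 0.137, 0.0, 0.0],
[45.0, 0.038, 0.0, 0.0, 0.0, 0.0, 0.0],
[45.0, 0.038, 0.0, 0.0, 0.0, 0.0, 0.0] ]
```

Emit:
move_arm([
  [42,0,0,0,0,0,0],
  [42,0,0,0,0,0,0],
  [42,-0.056,0,0.002,0,0,0],
  [42,-0.056,0,0.002,0,0,0],
  [42,0,0.004,-0.051,0.132,0,0],
  [42,0,-0.003,-0.051,0.132,0,0],
  [42,0,-0.01,-0.05,0.132,0,0],
  [42,0,-0.016,-0.048,0.132,0,0],
])

```text
time: 6.2
tool_pos: [0.5516, 0.1376, 0.1862]
tool_rot: [2.072, 1.546, 0.129]
contact_force: [1.1, -0.0, 0.4]
opening: 0.0385
```

```bash
python3 - <<'E'
from h import *
st(); snap('top','t1'); bisc('t1')
s=plan([((.5215,.3355,.08),-51.5,45,4),((.5215,.3355,.005),-51.5,45,3)])
E
```

```text
t 6.2 p [0.5516 0.1376 0.1862] yaw -21.3 tilt 1.42 F [ 1.1 -0.   0.4] open 38.5 q [0.11 0.44 1.49 0.   1.19 0.48]
bisc 121711 [341.6 142.3] [ 0.8082 -0.056 ] long 82.5 jaw 172.5 -7.5 sd [0.4359 0.8658]
bisc 3866 [161.7 156.8] [0.762  0.6286] long 0.8 jaw 90.8 -89.2 sd [0.0584 0.0867]
bisc 402 [479.8 137.7] [ 0.7922 -0.5996] long 121.3 jaw 31.3 31.3 sd [0.0208 0.0229]
bisc 126 [451.7 172.7] [ 0.6608 -0.4845] long 119.9 jaw 29.9 29.9 sd [0.0115 0.0129]
bisc 5134 [ 15.6 268.2] [0.3467 1.2104] long 178.9 jaw 88.9 88.9 sd [0.0415 0.2181]
bisc 107 [226.7 197.3] [0.5948 0.3734] long 46.8 jaw 136.8 -43.2 sd [0.007  0.0213]
bisc 61 [342.9 199. ] [ 0.5741 -0.0697] long 103.2 jaw 13.2 13.2 sd [0.0046 0.0186]
bisc 62 [234.5 212.7] [0.5348 0.3438] long 30.9 jaw 120.9 -59.1 sd [0.0068 0.0118]
bisc 138 [482.8 215.8] [ 0.4944 -0.591 ] long 90.8 jaw 0.8 0.8 sd [0.0061 0.0293]
bisc 61 [ 95.2 337.2] [0.0796 0.882 ] long 7.5 jaw 97.5 -82.5 sd [0.005  0.0153]
bisc 57 [ 29.5 377.2] [-0.068   1.1412] long 111.0 jaw 21.0 21.0 sd [0.0056 0.013 ]
[ [45.0, 0.027, -0.025, -0.042, 0.131, -0.005, -0.004],
[45.0, 0.027, -0.03, -0.038, 0.131, -0.005, -0.004],
[45.0, 0.027, -0.035, -0.034, 0.131, -0.005, -0.004],
[45.0, 0.027, -0.039, -0.029, 0.131, -0.005, -0.004],
[45.0, 0.025, 0.0, 0.0, 0.0, 0.0, 0.0],
[45.0, 0.025, 0.0, 0.0, 0.0, 0.0, 0.0],
[45.0, 0.025, 0.0, 0.0, 0.0, 0.0, 0.0] ]
```

View pics/t1.png

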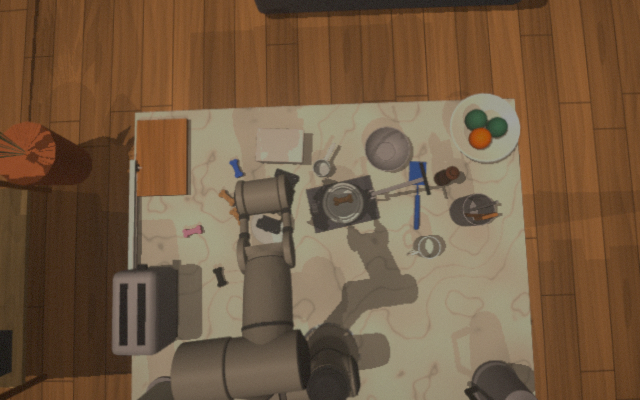

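Biscuit 1 is in the canister at (343,199), and the counter that the arm hid at first shows no further biscuit. Next is the second one.

Emit:
move_arm([
  [45,0.027,-0.025,-0.042,0.131,-0.01,-0.008],
  [45,0.027,-0.03,-0.038,0.131,-0.01,-0.008],
  [45,0.027,-0.035,-0.034,0.131,0,0],
  [45,0.015,-0.022,-0.016,0.1,0,0],
  [45,0.02,-0.004,-0.003,0,0,0],
  [45,0.02,0,0,0,0,0],
  [45,0,0,0,0,0,0],
  [45,0,0,0,0,0,0],
])

```text
time: 7.25
tool_pos: [0.5281, 0.3293, 0.0577]
tool_rot: [2.615, 1.551, 0.166]
contact_force: [0.5, 0.1, 0.1]
opening: 0.0413
```

```bash
python3 - <<'E'
from h import *
st(); snap('wrist','w2'); bisc('w2',minarea=700)
s=plan([((.5215,.3355,.005),-51.5,45,3)])
E
```

```text
t 7.25 p [0.5281 0.3293 0.0577] yaw -50.3 tilt 1.12 F [0.5 0.1 0.1] open 41.3 q [ 0.44  0.67  1.46 -0.01  0.99  1.32]
bisc 4373 [332.  108.3] [0.5951 0.3752] long 49.4 jaw 139.4 -40.6 sd [0.0078 0.0221]
bisc 4212 [521.5 178.7] [0.6435 0.2437] long 94.8 jaw 4.8 4.8 sd [0.0083 0.0236]
bisc 3196 [308.5 224. ] [0.5228 0.3366] long 38.5 jaw 128.5 -51.5 sd [0.0077 0.0226]
[ [45.0, 0.018, -0.003, 0.001, 0.007, -0.006, -0.003],
[45.0, 0.018, -0.003, 0.001, 0.007, -0.006, -0.003],
[45.0, 0.018, -0.003, 0.0, 0.007, -0.006, -0.003] ]
```

View pics/w2.png

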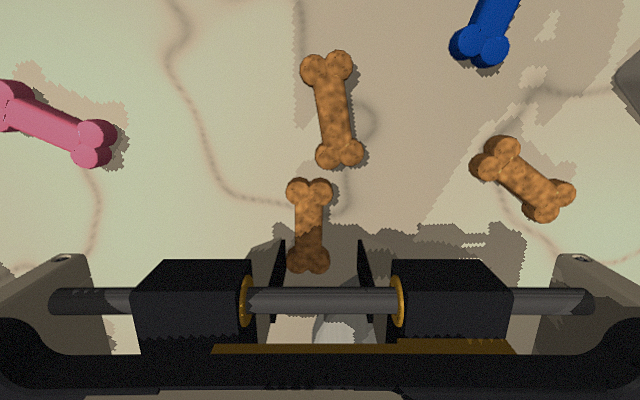

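The biscuit lies between the open fingers at (308,224). Descending to grip it.

Emit:
move_arm([
  [45,0.022,-0.005,0.001,0.02,-0.009,-0.006],
  [45,0.018,-0.004,0.001,0,-0.009,-0.003],
  [45,0.01,0,0,0,0,0],
  [45,0,0,0,0,0,0],
  [8,0,0,0,0,0,0],
  [8,0,0,0,0,0,0],
  [8,0,0,0,0,0,0],
  [8,-0.04,0,0,0,0,0],
])

```text
time: 8.3
tool_pos: [0.5199, 0.3343, 0.0432]
tool_rot: [-0.147, 1.564, -2.619]
contact_force: [0.1, 0.2, 0.2]
opening: 0.0195
```

```bash
python3 - <<'E'
from h import *
st(); 
s=plan([((.54,.16,.17),-15,8,4),((.548,-.065,.17),10.9,8,4),((.548,-.065,.055),10.9,8,3)])
E
```

```text
t 8.3 p [0.5199 0.3343 0.0432] yaw -51.6 tilt 0.38 F [0.1 0.2 0.2] open 19.5 q [ 0.45  0.7   1.46 -0.    0.99  1.35]
[ [8.0, -0.032, 0.037, 0.023, -0.16, 0.002, 0.001],
[8.0, -0.032, 0.033, 0.029, -0.16, 0.002, 0.001],
[8.0, -0.032, 0.028, 0.034, -0.16, 0.002, 0.001],
[8.0, -0.032, 0.022, 0.038, -0.16, 0.002, 0.001],
[8.0, 0.0, 0.016, 0.054, -0.113, 0.0, 0.0],
[8.0, 0.0, 0.01, 0.055, -0.113, 0.0, 0.0],
[8.0, 0.0, 0.004, 0.056, -0.113, 0.0, 0.0],
[8.0, 0.0, -0.002, 0.056, -0.113, 0.0, 0.0] ]
[ [8.0, 0.038, 0.0, 0.0, 0.0, 0.0, 0.0],
[8.0, 0.038, 0.0, 0.0, 0.0, 0.0, 0.0],
[8.0, 0.038, 0.0, 0.0, 0.0, 0.0, 0.0] ]
```

Emit:
move_arm([
  [8,-0.034,0.037,0.023,-0.16,0,0],
  [8,-0.034,0.033,0.029,-0.16,0,0],
  [8,-0.034,0.028,0.034,-0.16,0,0],
  [8,-0.03,0.022,0.038,-0.16,0,0],
  [8,0,0.016,0.054,-0.113,0,0],
  [8,0,0.01,0.055,-0.113,0,0],
  [8,0,0.004,0.045,-0.113,0,0],
  [8,0,-0.002,0.025,-0.1,0,0],
])

```text
time: 9.3
tool_pos: [0.5548, -0.0305, 0.1876]
tool_rot: [1.142, 1.56, -0.211]
contact_force: [0.1, 0.7, -0.1]
opening: 0.0201
```

```bash
python3 - <<'E'
from h import *
st(); 
s=plan([((.548,-.065,.16),10.9,8,1),((.548,-.065,.065),10.9,8,3)])
E
```

```text
t 9.3 p [ 0.5548 -0.0305  0.1876] yaw 12.5 tilt 0.62 F [ 0.1  0.7 -0.1] open 20.1 q [-0.19  0.42  1.51 -0.    1.2  -0.41]
[ [8.0, 0.028, -0.014, 0.032, 0.027, 0.004, -0.01],
[8.0, 0.032, 0.0, 0.0, 0.0, 0.0, 0.0],
[8.0, 0.032, 0.0, 0.0, 0.0, 0.0, 0.0],
[8.0, 0.032, 0.0, 0.0, 0.0, 0.0, 0.0] ]
```

Emit:
move_arm([
  [8,0.01,-0.014,0.03,0.027,0,-0.01],
  [8,0.03,0,0,0,0,0],
  [8,0.045,0,0,0,0,0],
  [8,0.03,0,0,0,0,0],
  [8,0,0,0,0,0,0],
  [42,0,0,0,0,0,0],
  [42,0,0,0,0,0,0],
  [42,-0.05,0,0,0,0,0],
])

```text
time: 10.3
tool_pos: [0.5484, -0.0678, 0.1243]
tool_rot: [0.582, 1.562, -0.802]
contact_force: [1.4, -0.2, -0.1]
opening: 0.0382
```

```bash
python3 - <<'E'
from h import *
st(); 
s=plan([((.553,-.065,.17),10.9,42,2),((.61,.08,.17),7,42,3),((.643,.235,.08),4.5,42,4)])
E
```

```text
t 10.3 p [ 0.5484 -0.0678  0.1243] yaw 10.7 tilt 0.49 F [ 1.4 -0.2 -0.1] open 38.2 q [-0.26  0.49  1.6  -0.01  1.05 -0.44]
[ [42.0, -0.023, 0.003, -0.001, -0.002, 0.004, -0.002],
[42.0, -0.023, 0.003, -0.001, -0.002, 0.004, -0.002],
[42.0, 0.0, 0.028, -0.044, 0.023, 0.0, 0.0],
[42.0, 0.0, 0.027, -0.044, 0.023, 0.0, 0.0],
[42.0, 0.0, 0.026, -0.045, 0.023, 0.0, 0.0],
[42.0, 0.022, 0.013, -0.037, 0.011, 0.0, 0.0],
[42.0, 0.023, 0.013, -0.038, 0.011, 0.0, 0.0],
[42.0, 0.022, 0.012, -0.038, 0.011, 0.0, 0.0] ]
[ [42.0, 0.023, 0.012, -0.038, 0.011, 0.0, 0.0] ]
```

Emit:
move_arm([
  [42,-0.04,0.003,0,0,0,0],
  [42,0,0.02,-0.035,0.02,0,0],
  [42,0,0.028,-0.045,0.023,0,0],
  [42,0,0.027,-0.048,0.023,0,0],
  [42,0,0.02,-0.05,0.011,0,0],
  [42,0.02,0.014,-0.05,0.011,0,0],
  [42,0.02,0.008,-0.04,0.011,0,0],
  [42,0.01,0,-0.015,0,0,0],
])

```text
time: 11.3
tool_pos: [0.6415, 0.2376, 0.1323]
tool_rot: [1.3, 1.531, -0.19]
contact_force: [-0.2, -0.9, 0.5]
opening: 0.0385
```

```bash
python3 - <<'E'
from h import *
st(); snap('wrist','w3'); bisc('w3',minarea=700)
s=plan([((.644,.241,.008),4.5,45,4)])
E
```

```text
t 11.3 p [0.6415 0.2376 0.1323] yaw 4.6 tilt 2.25 F [-0.2 -0.9  0.5] open 38.5 q [ 0.25  0.69  1.2  -0.02  1.22  0.18]
bisc 2641 [267.1  31.9] [0.5919 0.3707] long 43.0 jaw 133.0 -47.0 sd [0.0071 0.0203]
bisc 1912 [318.3 187.2] [0.6435 0.2433] long 94.4 jaw 4.4 4.4 sd [0.0078 0.0225]
bisc 717 [621. 196.] [0.9427 0.2551] long 90.3 jaw 0.3 0.3 sd [0.0042 0.0147]
[ [45.0, 0.031, 0.0, -0.001, 0.001, 0.003, -0.009],
[45.0, 0.031, 0.0, -0.001, 0.001, 0.003, -0.009],
[45.0, 0.031, 0.0, -0.001, 0.001, 0.003, -0.009],
[45.0, 0.031, 0.001, -0.001, 0.001, 0.003, -0.009] ]
```

View pics/w3.png

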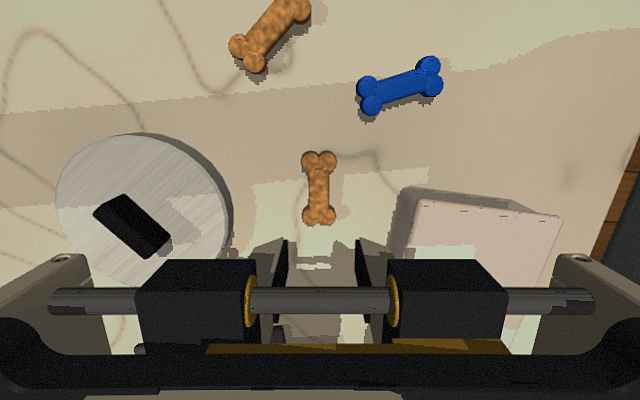

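```bash
python3 - <<'E'
from h import *
print(onz('w3',[(413,188),(398,255),(562,217)],.063).round(3), onz('w3',[(318,225),(318,150)],0.016).round(3))
print(onz('top0',[(257,160),(257,130),(303,162)],.063).round(3))
E
```

```text
[[0.715 0.263 0.063]
 [0.713 0.203 0.063]
 [0.843 0.247 0.063]] [[0.646 0.207 0.016]
 [0.64  0.28  0.016]]
[[0.725 0.244 0.063]
 [0.838 0.243 0.063]
 [0.711 0.074 0.063]]
```

Emit:
move_arm([
  [45,0.035,0.001,-0.002,0,0.005,-0.02],
  [45,0.035,0.001,-0.001,0,0.005,-0.02],
  [45,0.025,0,0,0,0,0],
  [45,0.017,0,0,0,0,0],
  [45,0.003,0,0,0,0,0],
  [8,0,0,0,0,0,0],
  [8,0,0,0,0,0,0],
  [8,0,0,0,0,0,0],
])

```text
time: 12.35
tool_pos: [0.6496, 0.2365, 0.0237]
tool_rot: [1.614, 1.561, 0.122]
contact_force: [0.4, -0.2, -0.2]
opening: 0.016
```

```bash
python3 - <<'E'
from h import *
st()
s=plan([((.644,.239,.1),4.5,8,2),((.57,-.065,.175),10.9,8,6)])
E
```

```text
t 12.35 p [0.6496 0.2365 0.0237] yaw 4.5 tilt 0.54 F [ 0.4 -0.2 -0.2] open 16.0 q [ 0.24  0.83  1.24 -0.    1.06  0.16]
[ [8.0, -0.038, -0.002, -0.001, 0.0, 0.0, -0.005],
[8.0, -0.038, -0.003, -0.001, 0.0, 0.0, -0.005],
[8.0, -0.012, -0.016, 0.05, -0.019, 0.0, 0.0],
[8.0, -0.012, -0.017, 0.049, -0.019, 0.0, 0.0],
[8.0, -0.013, -0.018, 0.049, -0.019, 0.0, 0.0],
[8.0, -0.012, -0.019, 0.049, -0.019, 0.0, 0.0],
[8.0, -0.012, -0.02, 0.048, -0.019, 0.0, 0.0],
[8.0, -0.013, -0.021, 0.048, -0.019, 0.0, 0.0] ]
```

The fingers stopped at z 24 mm, above the biscuit. I'll reopen and go lower.

Emit:
move_arm([
  [45,0,-0.005,0,0,0,0],
  [45,0,0,-0.004,0,0,0],
  [45,0,0,0,0,0,0],
  [45,0.012,0,0,0,0,0],
  [45,0.008,0,0,0,0,0],
  [8,0,0,0,0,0,0],
  [8,0,0,0,0,0,0],
  [8,0,0,0,0,0,0],
])

```text
time: 13.35
tool_pos: [0.644, 0.2407, 0.0022]
tool_rot: [1.613, 1.562, 0.121]
contact_force: [0.2, -0.2, -0.4]
opening: 0.0199
```

```bash
python3 - <<'E'
from h import *
st()
s=plan([((.644,.239,.1),4.5,8,2),((.57,-.065,.175),10.9,8,6)])
E
```

```text
t 13.35 p [0.644  0.2407 0.0022] yaw 4.5 tilt 0.53 F [ 0.2 -0.2 -0.4] open 19.9 q [ 0.25  0.85  1.27 -0.    1.02  0.17]
[ [8.0, -0.049, 0.0, 0.001, 0.0, 0.0, -0.005],
[8.0, -0.049, 0.0, 0.001, 0.0, 0.0, -0.005],
[8.0, -0.012, -0.016, 0.05, -0.019, 0.0, 0.0],
[8.0, -0.012, -0.017, 0.049, -0.019, 0.0, 0.0],
[8.0, -0.013, -0.018, 0.049, -0.019, 0.0, 0.0],
[8.0, -0.012, -0.019, 0.049, -0.019, 0.0, 0.0],
[8.0, -0.012, -0.02, 0.048, -0.019, 0.0, 0.0],
[8.0, -0.013, -0.021, 0.048, -0.019, 0.0, 0.0] ]
```

Emit:
move_arm([
  [8,-0.055,0,0,0,0,0],
  [8,-0.055,0,0,0,0,-0.005],
  [8,-0.02,-0.016,0.05,-0.019,0,0],
  [8,-0.015,-0.017,0.049,-0.019,0,0],
  [8,-0.013,-0.018,0.049,-0.019,0,0],
  [8,-0.01,-0.019,0.049,-0.019,0,0],
  [8,0,-0.016,0.04,-0.019,0,0],
  [8,0,-0.008,0.02,-0.019,0,0],
])

```text
time: 14.35
tool_pos: [0.5801, -0.0325, 0.1775]
tool_rot: [1.241, 1.56, -0.129]
contact_force: [-0.3, -0.5, -0.0]
opening: 0.0199
```

```bash
python3 - <<'E'
from h import *
st()
s=plan([((.565,-.065,.175),10.9,8,2),((.565,-.065,.075),10.9,8,3)])
E
```

```text
t 14.35 p [ 0.5801 -0.0325  0.1775] yaw 11.5 tilt 0.61 F [-0.3 -0.5 -0. ] open 19.9 q [-0.19  0.48  1.45  0.    1.2  -0.39]
[ [8.0, 0.001, -0.011, 0.014, 0.005, 0.002, -0.005],
[8.0, 0.001, -0.011, 0.014, 0.005, 0.002, -0.005],
[8.0, 0.033, 0.0, 0.0, 0.0, 0.0, 0.0],
[8.0, 0.033, 0.0, 0.0, 0.0, 0.0, 0.0],
[8.0, 0.033, 0.0, 0.0, 0.0, 0.0, 0.0] ]
```

Emit:
move_arm([
  [8,0,-0.011,0.016,0.005,0,-0.005],
  [8,0.02,-0.009,0.012,0.005,0,-0.005],
  [8,0.035,0,0,0,0,0],
  [8,0.033,0,0,0,0,0],
  [8,0,0,0,0,0,0],
  [42,0,0,0,0,0,0],
  [42,0,0,0,0,0,0],
  [42,-0.05,0,0,0,0,0],
])

```text
time: 15.35
tool_pos: [0.565, -0.0666, 0.1406]
tool_rot: [0.091, 1.567, -1.293]
contact_force: [0.3, -0.4, 0.7]
opening: 0.0379
```

```bash
python3 - <<'E'
from h import *
st()
s=plan([((.565,-.065,.175),10.9,42,1),((.57,.15,.17),-15,42,4),((.595,.365,.10),-41,42,4)])
E
```

```text
t 15.35 p [ 0.565  -0.0666  0.1406] yaw 10.7 tilt 0.23 F [ 0.3 -0.4  0.7] open 37.9 q [-0.25  0.5   1.53 -0.    1.11 -0.43]
[ [42.0, -0.034, 0.0, -0.001, -0.004, 0.004, 0.0],
[42.0, 0.001, 0.011, -0.053, 0.113, 0.0, 0.0],
[42.0, 0.001, 0.005, -0.053, 0.113, 0.0, 0.0],
[42.0, 0.001, -0.001, -0.054, 0.113, 0.0, 0.0],
[42.0, 0.001, -0.007, -0.053, 0.113, 0.0, 0.0],
[42.0, 0.017, -0.008, -0.054, 0.113, 0.0, 0.0],
[42.0, 0.018, -0.014, -0.052, 0.113, 0.0, 0.0],
[42.0, 0.017, -0.02, -0.05, 0.113, 0.0, 0.0] ]
[ [42.0, 0.017, -0.025, -0.048, 0.113, 0.0, 0.0] ]
```

Emit:
move_arm([
  [42,-0.038,0,0,0,0,0],
  [42,0,0.011,-0.053,0.113,0,0],
  [42,0,0.005,-0.053,0.113,0,0],
  [42,0,-0.001,-0.054,0.113,0,0],
  [42,0,-0.007,-0.053,0.113,0,0],
  [42,0.017,-0.008,-0.054,0.113,0,0],
  [42,0.018,-0.014,-0.052,0.113,0,0],
  [42,0.017,-0.02,-0.05,0.113,0,0],
])

```text
time: 16.35
tool_pos: [0.6025, 0.317, 0.1448]
tool_rot: [2.11, 1.535, -0.098]
contact_force: [1.2, -0.7, 0.5]
opening: 0.0387
```

```bash
python3 - <<'E'
from h import *
st(); snap('wrist','w4'); bisc('w4',minarea=700)
s=plan([((.594,.3735,.006),-41.5,45,5)])
E
```

```text
t 16.35 p [0.6025 0.317  0.1448] yaw -36.5 tilt 2.02 F [ 1.2 -0.7  0.5] open 38.7 q [ 0.38  0.68  1.19 -0.02  1.25  1.02]
bisc 1943 [274.3 151.6] [0.5943 0.3747] long 49.5 jaw 139.5 -40.5 sd [0.0078 0.022 ]
[ [45.0, 0.027, -0.008, -0.007, 0.017, -0.004, -0.005],
[45.0, 0.027, -0.008, -0.007, 0.017, -0.004, -0.005],
[45.0, 0.027, -0.008, -0.007, 0.017, -0.004, -0.005],
[45.0, 0.027, -0.008, -0.007, 0.017, -0.004, -0.005],
[45.0, 0.027, -0.008, -0.007, 0.017, -0.004, -0.005] ]
```

View pics/w4.png

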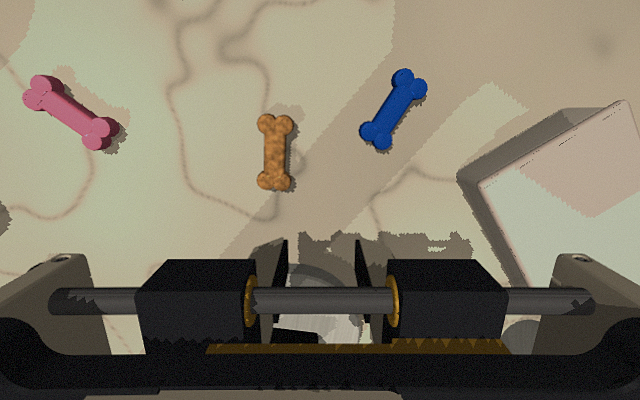

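The last biscuit is at (274,152) in the wrist picture. Closing in on it.

Emit:
move_arm([
  [45,0.02,-0.012,-0.009,0.03,-0.01,-0.012],
  [45,0.025,-0.012,-0.009,0.03,-0.01,-0.012],
  [45,0.025,-0.008,-0.006,0.02,0,0],
  [45,0.02,-0.005,-0.004,0,0,0],
  [45,0.014,0,0,0,0,0],
  [45,0,0,0,0,0,0],
  [45,0,0,0,0,0,0],
  [45,0,0,0,0,0,0],
])

```text
time: 17.4
tool_pos: [0.5936, 0.3737, 0.0417]
tool_rot: [2.574, 1.559, 0.286]
contact_force: [-0.4, -0.6, 0.4]
opening: 0.0414
```

```bash
python3 - <<'E'
from h import *
st()
s=plan([((.594,.3735,.006),-41,45,3)])
E
```

```text
t 17.4 p [0.5936 0.3737 0.0417] yaw -41.0 tilt 0.7 F [-0.4 -0.6  0.4] open 41.4 q [ 0.45  0.82  1.19 -0.    1.11  1.17]
[ [45.0, 0.012, 0.0, 0.0, 0.0, -0.003, -0.002],
[45.0, 0.012, 0.0, 0.0, 0.0, -0.003, -0.002],
[45.0, 0.012, 0.0, 0.0, 0.0, -0.003, -0.002] ]
```

Emit:
move_arm([
  [45,0.016,0,0,0,-0.004,-0.002],
  [45,0.012,0,0,0,-0.004,-0.002],
  [45,0.006,0,0,0,0,0],
  [8,0,0,0,0,0,0],
  [8,0,0,0,0,0,0],
  [8,0,0,0,0,0,0],
  [8,0,0,0,0,0,0],
  [8,-0.04,0,0,0,0,0],
])

```text
time: 18.4
tool_pos: [0.5921, 0.3726, 0.043]
tool_rot: [-0.048, 1.567, -2.336]
contact_force: [0.1, -0.1, -0.9]
opening: 0.0195
```

```bash
python3 - <<'E'
from h import *
st()
s=plan([((.575,.15,.18),-15,8,4),((.552,-.065,.175),10.9,8,4)])
E
```

```text
t 18.4 p [0.5921 0.3726 0.043 ] yaw -41.1 tilt 0.24 F [ 0.1 -0.1 -0.9] open 19.5 q [ 0.45  0.83  1.18 -0.    1.13  1.17]
[ [8.0, -0.034, 0.033, 0.045, -0.114, 0.001, 0.0],
[8.0, -0.034, 0.028, 0.048, -0.114, 0.001, 0.0],
[8.0, -0.034, 0.022, 0.051, -0.114, 0.001, 0.0],
[8.0, -0.034, 0.016, 0.053, -0.114, 0.001, 0.0],
[8.0, 0.001, 0.008, 0.053, -0.113, 0.0, 0.0],
[8.0, 0.001, 0.002, 0.054, -0.113, 0.0, 0.0],
[8.0, 0.001, -0.004, 0.054, -0.113, 0.0, 0.0],
[8.0, 0.001, -0.01, 0.053, -0.113, 0.0, 0.0] ]
```

Emit:
move_arm([
  [8,-0.036,0.033,0.042,-0.114,0,0],
  [8,-0.036,0.028,0.048,-0.114,0,0],
  [8,-0.036,0.022,0.051,-0.114,0,0],
  [8,-0.03,0.016,0.053,-0.114,0,0],
  [8,0,0.008,0.053,-0.113,0,0],
  [8,0,0.002,0.054,-0.113,0,0],
  [8,0,-0.004,0.045,-0.113,0,0],
  [8,0,-0.008,0.03,-0.08,0,0],
])

```text
time: 19.4
tool_pos: [0.5607, -0.0289, 0.1868]
tool_rot: [1.24, 1.557, -0.139]
contact_force: [-0.0, 1.0, -0.1]
opening: 0.0196
```

```bash
python3 - <<'E'
from h import *
st()
s=plan([((.553,-.066,.175),10.9,8,2),((.553,-.065,.08),10.9,8,3)])
E
```

```text
t 19.4 p [ 0.5607 -0.0289  0.1868] yaw 11.0 tilt 0.79 F [-0.   1.  -0.1] open 19.6 q [-0.19  0.43  1.5   0.    1.2  -0.38]
[ [8.0, 0.006, -0.007, 0.017, 0.001, 0.002, -0.006],
[8.0, 0.006, -0.007, 0.017, 0.001, 0.002, -0.006],
[8.0, 0.032, 0.0, 0.0, 0.0, 0.0, 0.0],
[8.0, 0.032, 0.0, 0.0, 0.0, 0.0, 0.0],
[8.0, 0.032, 0.0, 0.0, 0.0, 0.0, 0.0] ]
```

Emit:
move_arm([
  [8,0.005,-0.008,0.018,0.001,0,-0.005],
  [8,0.02,-0.006,0.015,0,0,-0.005],
  [8,0.04,0,0,0,0,0],
  [8,0.038,0,0,0,0,0],
  [8,0,0,0,0,0,0],
  [42,0,0,0,0,0,0],
  [42,0,0,0,0,0,0],
  [42,-0.05,0,0,0,0,0],
])

```text
time: 20.4
tool_pos: [0.5541, -0.0689, 0.1366]
tool_rot: [0.835, 1.56, -0.549]
contact_force: [0.1, 0.1, -0.1]
opening: 0.0381
```

```bash
python3 - <<'E'
from h import *
st()
s=plan([((.555,-.04,.2),15,42,2),((.49,.17,.2),42,42,5)])
E
```

```text
t 20.4 p [ 0.5541 -0.0689  0.1366] yaw 10.7 tilt 0.63 F [ 0.1  0.1 -0.1] open 38.1 q [-0.26  0.48  1.57 -0.    1.08 -0.44]
[ [42.0, -0.032, 0.003, -0.014, -0.037, 0.004, -0.004],
[42.0, -0.032, 0.004, -0.014, -0.037, 0.004, -0.004],
[42.0, 0.0, -0.002, -0.044, -0.094, 0.0, 0.0],
[42.0, 0.0, 0.002, -0.044, -0.094, 0.0, 0.0],
[42.0, 0.0, 0.007, -0.043, -0.094, 0.0, 0.0],
[42.0, 0.0, 0.011, -0.043, -0.094, 0.0, 0.0],
[42.0, 0.0, 0.015, -0.041, -0.094, 0.0, 0.0] ]
```

Emit:
move_arm([
  [45,-0.034,0.003,-0.01,-0.037,0,-0.005],
  [45,-0.034,0.004,-0.014,-0.037,0,-0.005],
  [45,0,-0.002,-0.044,-0.094,0,0],
  [45,0,0.002,-0.044,-0.094,0,0],
  [45,0,0.007,-0.043,-0.094,0,0],
  [45,0,0.009,-0.035,-0.094,0,0],
  [45,0,0.005,-0.015,-0.094,0,0],
  [45,0,0,0,0,0,0],
])

```text
time: 21.4
tool_pos: [0.5038, 0.1376, 0.2216]
tool_rot: [0.521, 1.538, -0.302]
contact_force: [0.2, -0.3, -0.1]
opening: 0.0415
```

```bash
python3 - <<'E'
from h import *
st(); snap('wrist','w5'); im=snap('top','t2'); snap('scene','s2')
a=cv2.resize(im[150:260,190:450,::-1],None,fx=3,fy=3,interpolation=cv2.INTER_CUBIC); cv2.imwrite('pics/t2c.png',a)
im=load('s2')['im'];cv2.imwrite('pics/s2c.png',cv2.resize(im[80:290,220:440,::-1],None,fx=2.7,fy=2.7,interpolation=cv2.INTER_CUBIC))
E
```

```text
t 21.4 p [0.5038 0.1376 0.2216] yaw 42.9 tilt 1.87 F [ 0.2 -0.3 -0.1] open 41.5 q [ 0.13  0.33  1.56 -0.01  1.22 -0.62]
```

View pics/w5.png

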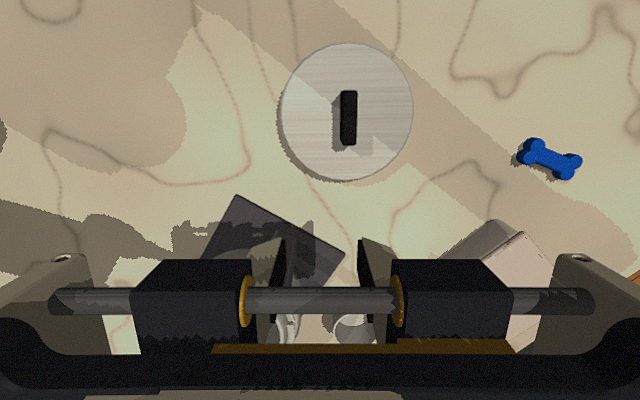

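View pics/t2c.png

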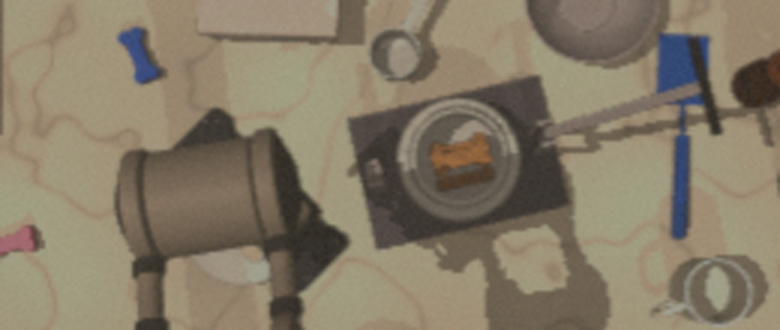

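View pics/s2c.png

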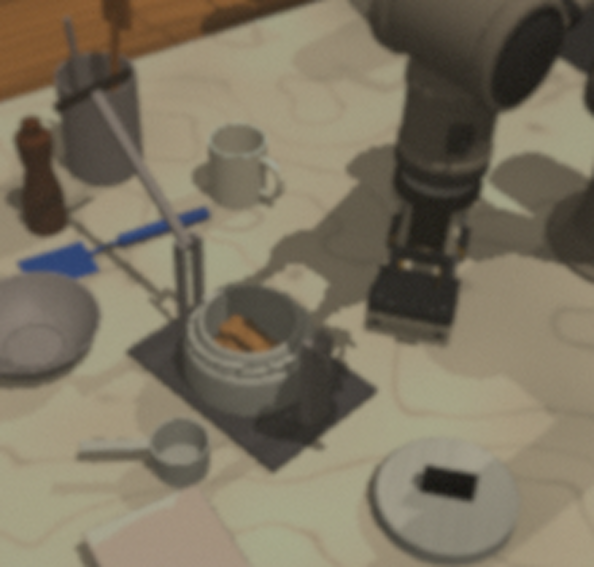

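All four biscuits show inside the canister, below the rim, in both views. Next I'll measure the lid's grip bar and refine the canister centre.

```bash
python3 - <<'E'
from h import *
im=load('w5')['im']; g=cv2.cvtColor(im,cv2.COLOR_RGB2GRAY)
m=(g<45).astype(np.uint8); m[:,:300]=0;m[:,400:]=0;m[:60]=0;m[170:]=0
n,l,s,c=cv2.connectedComponentsWithStats(m); i=1+np.argmax(s[1:,4]); print(s[i])
ys,xs=np.where(l==i); P=onz('w5',np.c_[xs,ys],.05)[:,:2].astype(np.float32)
r=cv2.minAreaRect(P*1000); w,v=np.linalg.eigh(np.cov(P.T)); print('grip',P.mean(0).round(4),np.degrees(np.arctan2(v[1,1],v[0,1]))%180,r)
# lid circle: edge points
pts=[]
hs=cv2.GaussianBlur(im,(5,5),0).astype(int)
sat=cv2.cvtColor(cv2.GaussianBlur(im,(5,5),0),cv2.COLOR_RGB2HSV)[:,:,1]
m2=((sat<32)&(g>110)).astype(np.uint8); m2[:, :270]=0; m2[:,425:]=0; m2[:30]=0; m2[190:]=0
m2=cv2.morphologyEx(m2,cv2.MORPH_OPEN,np.ones((3,3)))
cs=max(cv2.findContours(m2,cv2.RETR_EXTERNAL,cv2.CHAIN_APPROX_NONE)[0],key=cv2.contourArea)
h=cv2.convexHull(cs).reshape(-1,2); Q=onz('w5',h,.025)[:,:2]
A=np.c_[2*Q,np.ones(len(Q))]; x=np.linalg.lstsq(A,(Q**2).sum(1),rcond=None)[0]; print('lid',x[:2],np.sqrt(x[2]+x[0]**2+x[1]**2))
cv2.imwrite('pics/m2.png',m2*255)
# canister body circle from top image
E
```

```text
[340  91  17  54 874]
grip [0.4836 0.2061] 134.1399798155254 ((484.43511962890625, 205.4370574951172), (16.803138732910156, 53.9414176940918), 44.07965850830078)
lid [0.48187434 0.20876021] 0.07120731687182183
```

View pics/m2.png

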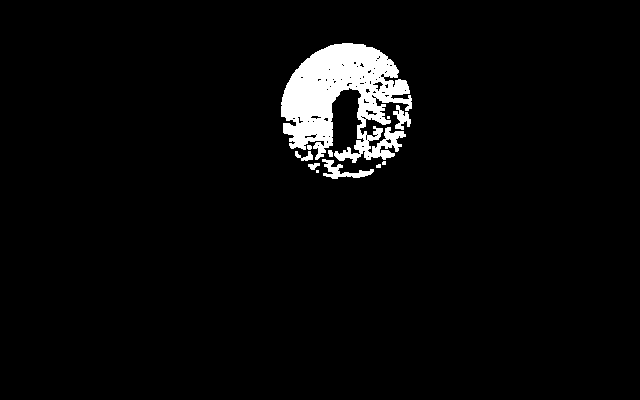

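```bash
python3 - <<'E'
from h import *
print('wrist corners',onz('w5',[(237,195),(345,253)],.01).round(4))
for f in('scene0','s2'):
    im=load(f)['im']; g=cv2.cvtColor(im,cv2.COLOR_RGB2GRAY)
    m=(g<60).astype(np.uint8); m[:,:360]=0;m[:,412:]=0;m[:250]=0;m[272:]=0
    ys,xs=np.where(m); print(f,len(xs)); P=onz(f,np.c_[xs,ys],.045)[:,:2]; print('scene grip',P.mean(0).round(4))
# plate corners in scene (crop coords/2.7+offset)
c=(np.array([(128,351),(377,389),(275,471)],float)+.5)/2.7-.5+np.array([220,80])
print('scene corners',onz('scene0',c,.01).round(4))
E
```

```text
wrist corners [[0.4521 0.0424 0.01  ]
 [0.6125 0.0753 0.01  ]]
scene0 164
scene grip [0.489  0.2074]
s2 163
scene grip [0.4889 0.2076]
scene corners [[ 0.6642 -0.1665  0.01  ]
 [ 0.4515  0.0405  0.01  ]
 [ 0.615   0.076   0.01  ]]
```

```bash
python3 - <<'E'
from h import *
s=plan([((.4855,.2055,.12),43.5,45,3),((.4855,.2055,.07),43.5,45,1),((.4855,.2055,.032),43.5,45,2)])
E
```

```text
[ [45.0, 0.033, 0.011, -0.022, -0.005, 0.009, -0.005],
[45.0, 0.033, 0.011, -0.022, -0.005, 0.009, -0.005],
[45.0, 0.033, 0.011, -0.021, -0.005, 0.009, -0.005],
[45.0, 0.05, 0.0, 0.0, 0.0, 0.0, 0.0],
[45.0, 0.019, 0.0, 0.0, 0.0, 0.0, 0.0],
[45.0, 0.019, 0.0, 0.0, 0.0, 0.0, 0.0] ]
```

Emit:
move_arm([
  [45,0.033,0.011,-0.022,-0.005,0.012,-0.008],
  [45,0.033,0.011,-0.022,-0.005,0.012,-0.008],
  [45,0.033,0.009,-0.018,-0.005,0.009,-0.005],
  [45,0.03,0.001,-0.002,0,0,0],
  [45,0.015,0,0,0,0,0],
  [45,0,0,0,0,0,0],
  [45,0,0,0,0,0,0],
  [45,0,0,0,0,0,0],
])

```text
time: 22.55
tool_pos: [0.4913, 0.1993, 0.0747]
tool_rot: [-2.174, 1.569, -3.005]
contact_force: [0.1, -0.0, 0.2]
opening: 0.0415
```

```bash
python3 - <<'E'
from h import *
st(); snap('wrist','w6')
s=plan([((.4855,.2055,.032),43.5,45,3)])
E
```

```text
t 22.55 p [0.4913 0.1993 0.0747] yaw 42.4 tilt 0.1 F [ 0.1 -0.   0.2] open 41.5 q [ 0.24  0.52  1.7   0.    0.92 -0.5 ]
[ [45.0, 0.014, 0.0, -0.003, -0.006, 0.0, 0.0],
[45.0, 0.014, 0.0, -0.003, -0.006, 0.0, 0.0],
[45.0, 0.014, 0.0, -0.003, -0.006, 0.0, 0.0] ]
```

View pics/w6.png

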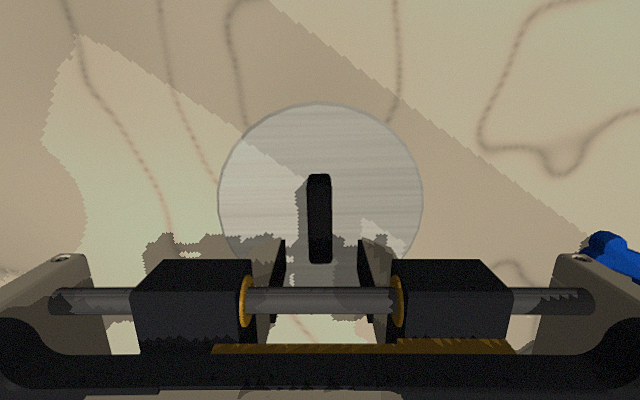

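```bash
python3 - <<'E'
from h import *
E=onz('w6',[(319,175),(319,252),(319,262)],.055); print(E.round(4), np.linalg.norm(E[0]-E[1]),np.linalg.norm(E[0]-E[2]))
im=load('w6')['im']; print(cv2.cvtColor(im,cv2.COLOR_RGB2GRAY)[170:270:3,319])
L=onz('w6',[(218,205),(422,205),(322,102)],.025);print(L.round(4))
A=np.c_[2*L[:,:2],np.ones(3)]; x=np.linalg.solve(A,(L[:,:2]**2).sum(1)); print(x[:2],np.sqrt(x[2]+x[0]**2+x[1]**2))
E
```

```text
[[0.4623 0.2303 0.055 ]
 [0.497  0.1921 0.055 ]
 [0.5019 0.1866 0.055 ]] 0.05160579134657647 0.058963817696924416
[156 146  20  13  12  17  20   9  25   5  20  16  24  32  28  18  13  25
  16  24  14  16  13  11   4   0   8   4  19  16  12  26 103  96]
[[0.4278 0.159  0.025 ]
 [0.537  0.2588 0.025 ]
 [0.4355 0.2624 0.025 ]]
[0.48436572 0.20675301] 0.0740391611410167
```

Emit:
move_arm([
  [45,0.004,0,-0.008,-0.015,0,0],
  [45,0.016,0,-0.004,-0.005,0,0],
  [45,0.014,0,0,0,0,0],
  [45,0.005,0,0,0,0,0],
  [45,0,0,0,0,0,0],
  [10,0,0,0,0,0,0],
  [5,0,0,0,0,0,0],
  [5,0,0,0,0,0,0],
], squeeze=50)

```text
time: 23.6
tool_pos: [0.4837, 0.2094, 0.0364]
tool_rot: [1.189, 1.568, 0.381]
contact_force: [-0.7, -0.1, -0.3]
opening: 0.016
```

```bash
python3 - <<'E'
from h import *
st(); snap('wrist','w7')
E
```

```text
t 23.6 p [0.4837 0.2094 0.0364] yaw 43.7 tilt 0.15 F [-0.7 -0.1 -0.3] open 16.0 q [ 0.26  0.57  1.75  0.    0.82 -0.5 ]
```

View pics/w7.png

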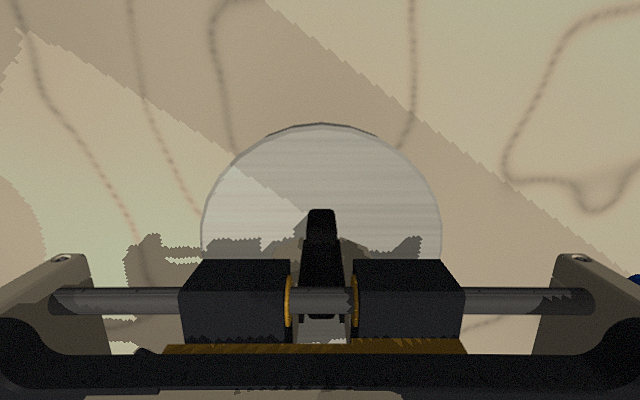

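The grip sits at the top of the bar, so I'll regrip 7 mm lower. The bar's end at (322,210) and the lid's far edge at (322,124) give the offset along the bar.

Emit:
move_arm([
  [35,0,0,0,0,0,0],
  [35,0,0,0,0,0,0],
  [35,0.006,0,0,0,0,0],
  [35,0.002,0,0,0,0,0],
  [5,0,0,0,0,0,0],
  [5,0,0,0,0,0,0],
  [5,0,0,0,0,0,0],
  [5,0,0,0,0,0,0],
], squeeze=55)

```text
time: 24.65
tool_pos: [0.4839, 0.2095, 0.0279]
tool_rot: [1.202, 1.568, 0.394]
contact_force: [-0.5, -0.3, -0.6]
opening: 0.0154
```

```bash
python3 - <<'E'
from h import *
st(); snap('wrist','w8'); p,M=pose()
im=load('w8')['im']; g=cv2.cvtColor(im,cv2.COLOR_RGB2GRAY).astype(int)
print(g[195:225,322]); print(g[110:135,322])
for zz,uv in ((.055,(322,210)),(.025,(322,124))):
    P=onz('w7',[uv],zz)[0]; d=M.T@(P-p); print(P.round(4),d.round(4))
E
```

```text
t 24.65 p [0.4839 0.2095 0.0279] yaw 43.7 tilt 0.18 F [-0.5 -0.3 -0.6] open 15.4 q [ 0.26  0.59  1.75  0.    0.8  -0.5 ]
[156 152 156 155 158 153 159 158 160 164 161 156 160 156 154 152 158 165
 141  19   0   0  20   3   2   3   2  12   1  14]
[151 151 150 148 154 149 149 150 155 150 152 151 138  95  75  99 136 146
 146 144 146 158 164 159 165]
[0.4611 0.2347 0.055 ] [-0.0271  0.0009 -0.0339]
[0.4343 0.2629 0.025 ] [ 0.0028  0.001  -0.0729]
```

```bash
python3 - <<'E'
from h import *
p,M=pose()
for zz,uv in ((.025,(322,213.3)),(.025,(322,125.5)),(.0,(322,122.5))):
    P=onz('w8',[uv],zz)[0]; d=M.T@(P-p); print(P.round(4),d.round(4))
E
```

```text
[0.4681 0.2278 0.025 ] [ 0.0029  0.0012 -0.0241]
[0.4346 0.2629 0.025 ] [ 0.0028  0.0012 -0.0727]
[0.4348 0.2629 0.    ] [ 0.0278  0.0013 -0.0726]
```

```bash
python3 - <<'E'
from h import *
p,M=pose()
s=plan([((p[0],p[1],.2),43.7,5,4),((.5587,-.0598,.2),-28,5,10)])
E
```

```text
[ [5.0, -0.043, 0.0, 0.0, 0.0, 0.0, -0.001],
[5.0, -0.043, 0.0, 0.0, 0.0, 0.0, -0.001],
[5.0, -0.043, 0.0, 0.0, 0.0, 0.0, -0.001],
[5.0, -0.043, 0.0, 0.0, 0.0, 0.0, -0.001],
[5.0, 0.0, -0.013, 0.025, 0.125, 0.0, 0.0],
[5.0, 0.0, -0.01, 0.026, 0.125, 0.0, 0.0],
[5.0, 0.0, -0.007, 0.027, 0.125, 0.0, 0.0],
[5.0, 0.0, -0.003, 0.028, 0.125, 0.0, 0.0] ]
[ [5.0, 0.0, 0.0, 0.028, 0.125, 0.0, 0.0],
[5.0, 0.0, 0.004, 0.028, 0.125, 0.0, 0.0],
[5.0, 0.0, 0.007, 0.027, 0.125, 0.0, 0.0],
[5.0, 0.0, 0.01, 0.026, 0.125, 0.0, 0.0],
[5.0, 0.0, 0.014, 0.024, 0.125, 0.0, 0.0],
[5.0, 0.0, 0.017, 0.023, 0.125, 0.0, 0.0] ]
```

Emit:
move_arm([
  [5,-0.03,0,0,0,0,0],
  [5,-0.045,0,0,0,0,0],
  [5,-0.045,0,0,0,0,0],
  [5,-0.045,0,0,0,0,0],
  [5,0,-0.013,0.025,0.125,0,0],
  [5,0,-0.01,0.026,0.125,0,0],
  [5,0,-0.007,0.027,0.125,0,0],
  [5,0,-0.003,0.028,0.125,0,0],
])

```text
time: 25.7
tool_pos: [0.512, 0.0998, 0.1969]
tool_rot: [-2.5, 1.57, 2.464]
contact_force: [0.2, 0.5, -1.8]
opening: 0.0158
```

```bash
python3 - <<'E'
from h import *
st()
s=plan([((.5587,-.0598,.2),-28,5,7)])
E
```

```text
t 25.7 p [0.512  0.0998 0.1969] yaw 14.4 tilt 0.04 F [ 0.2  0.5 -1.8] open 15.8 q [ 0.05  0.36  1.58  0.    1.2  -0.21]
[ [5.0, 0.0, 0.001, 0.024, 0.106, 0.0, 0.0],
[5.0, 0.0, 0.003, 0.024, 0.106, 0.0, 0.0],
[5.0, 0.0, 0.006, 0.023, 0.106, 0.0, 0.0],
[5.0, 0.0, 0.008, 0.022, 0.106, 0.0, 0.0],
[5.0, 0.0, 0.01, 0.021, 0.106, 0.0, 0.0],
[5.0, 0.0, 0.013, 0.02, 0.106, 0.0, 0.0],
[5.0, 0.0, 0.015, 0.019, 0.106, 0.0, 0.0] ]
```

Emit:
move_arm([
  [5,-0.003,0.001,0.024,0.106,0,0],
  [5,0,0.003,0.024,0.106,0,0],
  [5,0,0.006,0.023,0.106,0,0],
  [5,0,0.008,0.022,0.106,0,0],
  [5,0,0.01,0.021,0.106,0,0],
  [5,0,0.013,0.02,0.106,0,0],
  [5,0,0.012,0.015,0.1,0,0],
  [5,0,0,0,0,0,0],
])

```text
time: 26.7
tool_pos: [0.5549, -0.0626, 0.197]
tool_rot: [-1.275, 1.564, 2.925]
contact_force: [-0.0, 1.0, -1.1]
opening: 0.0154
```

```bash
python3 - <<'E'
from h import *
st()
s=plan([((.5587,-.0598,.13),-28,5,3)])
im=snap('scene','s3');cv2.imwrite('pics/s3c.png',cv2.resize(im[80:290,220:440,::-1],None,fx=2.7,fy=2.7,interpolation=cv2.INTER_CUBIC))
E
```

```text
t 26.7 p [ 0.5549 -0.0626  0.197 ] yaw -29.4 tilt 0.36 F [-0.   1.  -1.1] open 15.4 q [-0.25  0.43  1.47 -0.    1.25  0.26]
[ [5.0, 0.022, 0.001, -0.001, -0.008, 0.001, 0.002],
[5.0, 0.022, 0.001, -0.001, -0.008, 0.001, 0.002],
[5.0, 0.022, 0.001, -0.001, -0.008, 0.001, 0.002] ]
```

View pics/s3c.png

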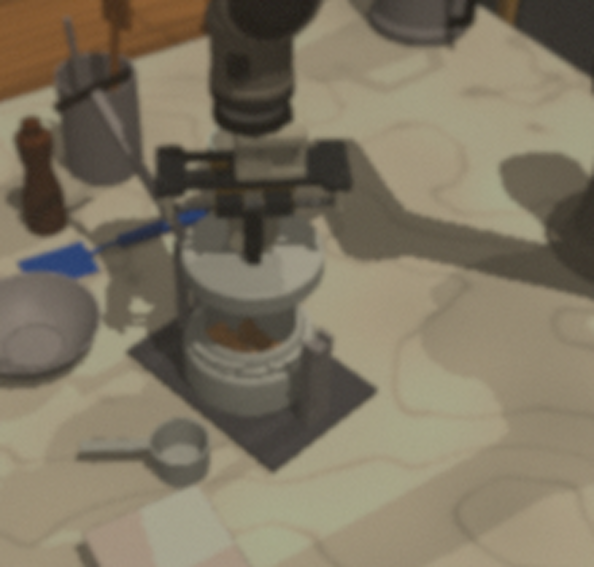

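The lid hangs level above the mouth, about centred. Lowering now.

Emit:
move_arm([
  [5,0.015,0.001,-0.002,-0.01,0,0.004],
  [5,0.025,0.001,-0.001,-0.008,0,0.002],
  [5,0.02,0,0,0,0,0],
  [5,0.01,0,0,0,0,0],
  [5,0,0,0,0,0,0],
  [5,0,0,0,0,0,0],
  [5,0,0,0,0,0,0],
  [5,0,0,0,0,0,0],
])

```text
time: 27.75
tool_pos: [0.5576, -0.0555, 0.1276]
tool_rot: [1.864, 1.569, -0.187]
contact_force: [-0.4, -0.4, -1.3]
opening: 0.0158
```

```bash
python3 - <<'E'
from h import *
st()
s=plan([((.5587,-.0598,.108),-28,5,3)])
E
```

```text
t 27.75 p [ 0.5576 -0.0555  0.1276] yaw -27.5 tilt 0.11 F [-0.4 -0.4 -1.3] open 15.8 q [-0.24  0.5   1.57  0.    1.07  0.24]
[ [5.0, 0.007, 0.001, 0.001, 0.003, 0.0, -0.001],
[5.0, 0.007, 0.001, 0.001, 0.003, 0.0, -0.001],
[5.0, 0.007, 0.001, 0.001, 0.003, 0.0, -0.001] ]
```

Emit:
move_arm([
  [5,0,0.003,0.003,0,0,0],
  [5,0.003,0,0,0,0,0],
  [5,0.004,0,0,0,0,0],
  [5,0.004,0,0,0,0,0],
  [5,0.004,0,0,0,0,0],
  [5,0.003,0,0,0,0,0],
  [5,0,0,0,0,0,0],
  [5,0,0,0,0,0,0],
])

```text
time: 28.75
tool_pos: [0.5591, -0.0603, 0.1083]
tool_rot: [1.661, 1.569, -0.39]
contact_force: [0.1, -0.3, -2.2]
opening: 0.0155
```

```bash
python3 - <<'E'
from h import *
st()
E
```

```text
t 28.75 p [ 0.5591 -0.0603  0.1083] yaw -27.5 tilt 0.12 F [ 0.1 -0.3 -2.2] open 15.5 q [-0.24  0.53  1.58 -0.    1.03  0.24]
```

Emit:
move_arm([
  [5,0.002,0,0,0,0,0],
  [5,0.001,0,0,0,0,0],
  [5,0.001,0,0,0,0,0],
  [5,0.001,0,0,0,0,0],
  [5,0,0,0,0,0,0],
  [5,0,0,0,0,0,0],
  [5,0,0,0,0,0,0],
  [5,0,0,0,0,0,0],
])

```text
time: 29.75
tool_pos: [0.5592, -0.0602, 0.1076]
tool_rot: [1.659, 1.566, -0.391]
contact_force: [-1.2, -0.7, 0.3]
opening: 0.0155
```

```bash
python3 - <<'E'
from h import *
st()
E
```

```text
t 29.75 p [ 0.5592 -0.0602  0.1076] yaw -27.5 tilt 0.29 F [-1.2 -0.7  0.3] open 15.5 q [-0.24  0.53  1.59 -0.    1.03  0.24]
```

Contact at lid z 79.7 mm means the lugs sit mid-rib, so the lid is the other way round. I'll raise it slightly, turn it back 60° to the pockets and lower it again.

Emit:
move_arm([
  [5,-0.005,0,0,0,0,0],
  [5,0,-0.0005,0,-0.15,0,0],
  [5,0,-0.0005,0,-0.15,0,0],
  [5,0,-0.0005,0,-0.15,0,0],
  [5,0,-0.0005,0,-0.15,0,0],
  [5,0,-0.0005,0,-0.15,0,0],
  [5,0,-0.0005,0,-0.15,0,0],
  [5,0,-0.0005,0,-0.13,0,0],
])

```text
time: 30.75
tool_pos: [0.5573, -0.0595, 0.1142]
tool_rot: [0.884, 1.563, -0.103]
contact_force: [0.4, 0.7, -1.8]
opening: 0.0158
```

```bash
python3 - <<'E'
from h import *
st(); p,M=pose(); print('lidc',(p+M[:,2]*.0036).round(4))
E
```

```text
t 30.75 p [ 0.5573 -0.0595  0.1142] yaw 33.5 tilt 0.44 F [ 0.4  0.7 -1.8] open 15.8 q [-0.24  0.51  1.59  0.    1.03 -0.83]
lidc [ 0.5593 -0.0625  0.1142]
```

Emit:
move_arm([
  [5,0.003,-0.002,-0.001,0.015,0,0],
  [5,0.003,0,0,0,0,0],
  [5,0.003,0,0,0,0,0],
  [5,0.002,0,0,0,0,0],
  [5,0.002,0,0,0,0,0],
  [5,0,0,0,0,0,0],
  [5,0,0,0,0,0,0],
  [5,0,0,0,0,0,0],
])

```text
time: 31.75
tool_pos: [0.5556, -0.0605, 0.1031]
tool_rot: [0.776, 1.561, -0.234]
contact_force: [-0.3, -1.2, 2.3]
opening: 0.0156
```

```bash
python3 - <<'E'
from h import *
st(); p,M=pose(); print('lidc',(p+M[:,2]*.0036).round(4))
E
```

```text
t 31.75 p [ 0.5556 -0.0605  0.1031] yaw 32.1 tilt 0.58 F [-0.3 -1.2  2.3] open 15.6 q [-0.25  0.52  1.61  0.    1.   -0.81]
lidc [ 0.5575 -0.0635  0.1031]
```

The lid is at z 75.2 mm, down in the pockets. Screwing clockwise, sinking gently.

Emit:
move_arm([
  [5,0,0.0005,0,0.14,0,-0.005],
  [5,0.0005,0.0005,0,0.14,0,0],
  [5,0.0005,0.0005,0,0.14,0,0],
  [5,0.0005,0.0005,0,0.14,0,0],
  [5,0.0005,0.0005,0,0.14,0,0],
  [5,0.0005,0.0005,0,0.14,0,0],
  [5,0.0005,0.0005,0,0.1,0,0],
  [5,0,0,0,0,0,0],
])

```text
time: 32.75
tool_pos: [0.559, -0.0607, 0.0988]
tool_rot: [1.026, 1.564, -0.953]
contact_force: [-0.9, -1.6, 1.3]
opening: 0.0155
```

```bash
python3 - <<'E'
from h import *
st(); p,M=pose(); print('lidc',(p+M[:,2]*.0036).round(4)); print(robot.observe()['torque'].round(2))
im=snap('scene','s4');cv2.imwrite('pics/s4c.png',cv2.resize(im[80:290,220:440,::-1],None,fx=2.7,fy=2.7,interpolation=cv2.INTER_CUBIC))
E
```

```text
t 32.75 p [ 0.559  -0.0607  0.0988] yaw -23.4 tilt 0.4 F [-0.9 -1.6  1.3] open 15.5 q [-0.24  0.54  1.59 -0.01  1.01  0.17]
lidc [ 0.5576 -0.064   0.0988]
[-0.12  0.14 -0.32]
```

View pics/s4c.png

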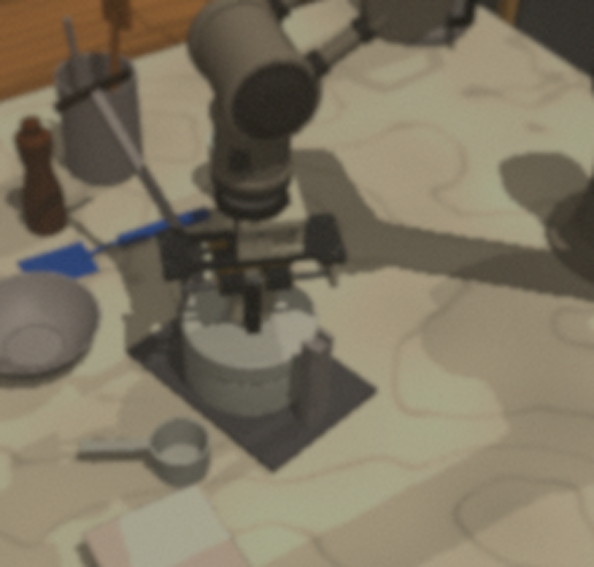

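Emit:
move_arm([
  [5,0.0002,0.0005,0,0.12,0,0],
  [5,0.0002,0.0005,0,0.12,0,0],
  [5,0.0002,0.0005,0,0.12,0,0],
  [5,0.0002,0.0005,0,0.1,0,0],
  [5,0.0002,0,0,0.06,0,0],
  [5,0,0,0,0.04,0,0],
  [5,0,0,0,0,0,0],
  [5,0,0,0,0,0,0],
])

```text
time: 33.8
tool_pos: [0.5595, -0.0616, 0.0983]
tool_rot: [1.224, 1.565, -1.312]
contact_force: [0.3, -1.3, 1.5]
opening: 0.0157
```

```bash
python3 - <<'E'
from h import *
st(); p,M=pose(); print('lidc',(p+M[:,2]*.0036).round(4)); print(robot.observe()['torque'].round(2))
E
```

```text
t 33.8 p [ 0.5595 -0.0616  0.0983] yaw -55.3 tilt 0.34 F [ 0.3 -1.3  1.5] open 15.7 q [-0.24  0.54  1.59 -0.01  1.01  0.73]
lidc [ 0.5565 -0.0637  0.0983]
[-0.12  0.15  0.14]
```

Emit:
move_arm([
  [5,0,0,0,0.04,0,0],
  [5,0,0,0,0.04,0,0],
  [5,0,0,0,0.04,0,0],
  [5,0,0,0,0.04,0,0],
  [5,0,0,0,0.04,0,0],
  [5,0,0,0,0,0,0],
  [5,0,0,0,0,0,0],
  [5,0,0,0,0,0,0],
])

```text
time: 34.8
tool_pos: [0.5603, -0.0629, 0.0984]
tool_rot: [1.365, 1.558, -1.353]
contact_force: [-0.6, -1.6, 2.6]
opening: 0.0172
```

```bash
python3 - <<'E'
from h import *
st(); p,M=pose(); print('lidc',(p+M[:,2]*.0036).round(4)); print(robot.observe()['torque'].round(2))
E
```

```text
t 34.8 p [ 0.5603 -0.0629  0.0984] yaw -65.7 tilt 0.71 F [-0.6 -1.6  2.6] open 17.2 q [-0.24  0.54  1.59 -0.01  1.01  0.91]
lidc [ 0.5571 -0.0644  0.0985]
[ 0.07 -0.    1.83]
```

Torque rose to 1.8 N m and the bar is twisting in the pads, so the end stop is reached. Releasing to inspect.

Emit:
move_arm([
  [40,0,0,0,0,0,0],
  [40,0,0,0,0,0,0],
  [40,0,0,0,0,0,0],
  [40,-0.03,0,0,0,0,0],
  [40,-0.05,0,0,0,0,0],
  [40,-0.05,0,0,0,0,0],
  [40,-0.04,0,0,0,0,0],
  [40,0,0,0,0,0,0],
], squeeze=25)

```text
time: 35.8
tool_pos: [0.5592, -0.0602, 0.272]
tool_rot: [1.096, 1.565, -1.632]
contact_force: [0.5, -0.3, -0.7]
opening: 0.037
```

```bash
python3 - <<'E'
from h import *
st(); snap('wrist','w9')
im=snap('scene','s5');cv2.imwrite('pics/s5c.png',cv2.resize(im[80:290,220:440,::-1],None,fx=2.7,fy=2.7,interpolation=cv2.INTER_CUBIC))
E
```

```text
t 35.8 p [ 0.5592 -0.0602  0.272 ] yaw -66.3 tilt 0.36 F [ 0.5 -0.3 -0.7] open 37.0 q [-0.24  0.38  1.34 -0.01  1.42  0.92]
```

View pics/w9.png

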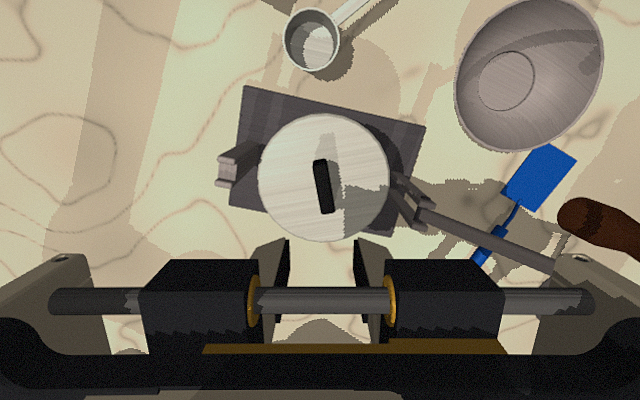

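View pics/s5c.png

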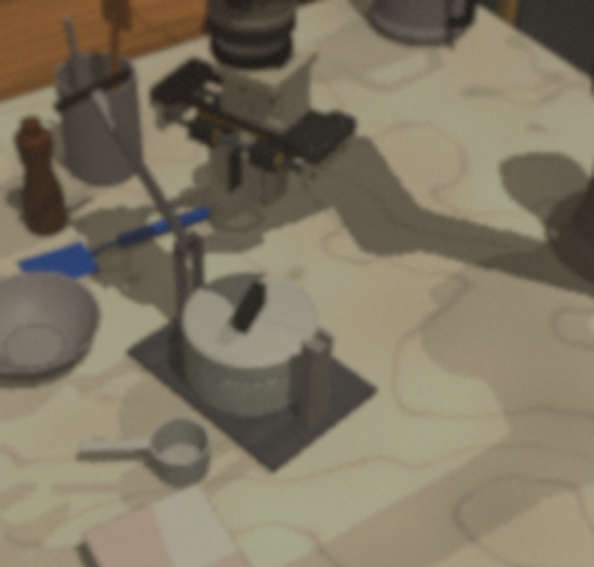

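The lid sits level on the neck in the scene view. I'll measure its centre, its angle and where the bar is.

```bash
python3 - <<'E'
from h import *
im=load('w9')['im']; g=cv2.cvtColor(im,cv2.COLOR_RGB2GRAY)
m=(g<40).astype(np.uint8); m[:,:295]=0;m[:,350:]=0;m[:140]=0;m[225:]=0
ys,xs=np.where(m); P=onz('w9',np.c_[xs,ys],.122)[:,:2]; w,v=np.linalg.eigh(np.cov(P.T)); print(len(xs),'grip',P.mean(0).round(4),np.degrees(np.arctan2(v[1,1],v[0,1]))%180)
# plate corners
C=onz('w9',[(245,85),(427,125),(231,204)],.01);print(C.round(4)); d=C[1]-C[0]; print('yaw',np.degrees(np.arctan2(d[1],d[0]))+90); e=C[0]-C[2]; print(np.degrees(np.arctan2(e[1],e[0])))
L=onz('w9',[(258,178),(390,178),(323,113),(323,242)],.095);print(L.round(4))
A=np.c_[2*L[:,:2],np.ones(4)]; x=np.linalg.lstsq(A,(L[:,:2]**2).sum(1),rcond=None)[0]; print(x[:2],np.sqrt(x[2]+x[0]**2+x[1]**2))
c=np.array([.557,-.063]);u=np.array([-np.sin(np.radians(11)),np.cos(np.radians(11))])
for a in (2.2,2.3,2.4,2.45):
    y=-.102+.204*np.cos(a); Q=np.r_[c+u*y,.134+.204*np.sin(a)]; print(a,Q.round(3),proj('top0',Q).round(1),proj('scene0',Q).round(1))
im=load('s5')['im'];cv2.imwrite('pics/s5d.png',cv2.resize(im[70:190,200:340,::-1],None,fx=5,fy=5,interpolation=cv2.INTER_CUBIC))
E
```

```text
765 grip [ 0.5601 -0.0626] 33.33528388521381
[[ 0.6156  0.0712  0.01  ]
 [ 0.6661 -0.17    0.01  ]
 [ 0.4532  0.0365  0.01  ]]
yaw 11.841115261522631
12.056433697355397
[[ 0.5324  0.0059  0.095 ]
 [ 0.5924 -0.1316  0.095 ]
 [ 0.6269 -0.0332  0.095 ]
 [ 0.4885 -0.0941  0.095 ]]
[ 0.55814251 -0.06470194] 0.07539616429423561
2.2 [ 0.599 -0.281  0.299] [[415.1 179.8]] [[260.7 109.2]]
2.3 [ 0.602 -0.297  0.286] [[419.3 179.3]] [[257.7 110.7]]
2.4 [ 0.605 -0.311  0.272] [[422.8 178.9]] [[255.2 112.9]]
2.45 [ 0.606 -0.317  0.264] [[424.4 178.8]] [[254.1 114.2]]
```

View pics/s5d.png

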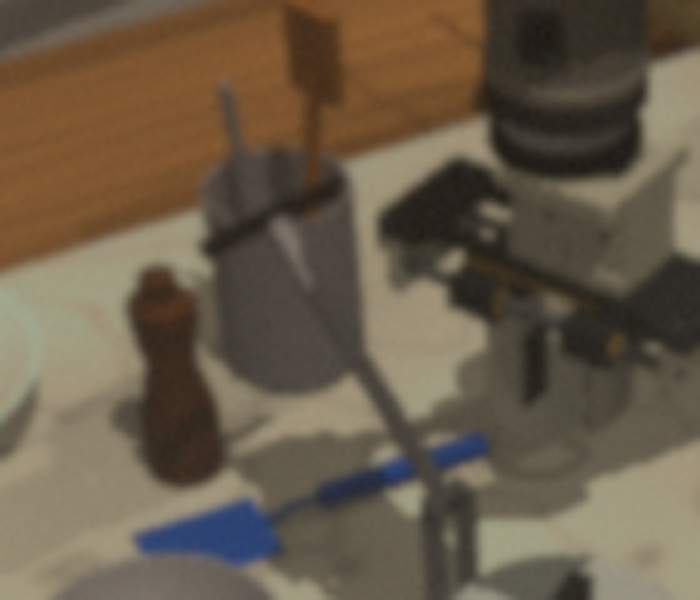

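Grip axis 33.3° against about 33.5° expected at home. The lid centre lies within 2 mm of the canister's and z is about 70 mm, so the lid is home. The handle is at about (255,113) in the scene view, i.e. bar about 2.42 rad. Next I'll go above the handle's robot-side half.

```bash
python3 - <<'E'
from h import *
print('cup,mill base',onz('s5',[(258,147),(236,165)],0).round(3))
s=plan([((.559,-.06,.34),-66,45,1),((.57,-.27,.36),-78.5,45,6)])
E
```

```text
cup,mill base [[ 0.535 -0.486  0.   ]
 [ 0.65  -0.434  0.   ]]
[ [45.0, -0.072, 0.001, -0.001, -0.006, 0.008, -0.001],
[45.0, -0.003, 0.033, 0.013, 0.036, 0.0, 0.0],
[45.0, -0.003, 0.033, 0.011, 0.036, 0.0, 0.0],
[45.0, -0.003, 0.034, 0.01, 0.036, 0.0, 0.0],
[45.0, -0.003, 0.034, 0.009, 0.036, 0.0, 0.0],
[45.0, -0.003, 0.034, 0.008, 0.036, 0.0, 0.0],
[45.0, -0.003, 0.034, 0.006, 0.036, 0.0, 0.0] ]
```

Emit:
move_arm([
  [45,-0.055,0,0,0,0.008,0],
  [45,-0.035,0.015,0.005,0.036,0,0],
  [45,-0.003,0.033,0.011,0.036,0,0],
  [45,-0.003,0.034,0.01,0.036,0,0],
  [45,0,0.034,0.009,0.036,0,0],
  [45,0,0.034,0.008,0.036,0,0],
  [45,0,0.025,0.006,0.036,0,0],
  [45,0,0,0,0,0,0],
])

```text
time: 36.9
tool_pos: [0.563, -0.2449, 0.3482]
tool_rot: [-0.593, 1.54, 2.738]
contact_force: [0.5, 0.8, 0.3]
opening: 0.0413
```

```bash
python3 - <<'E'
from h import *
st(); snap('wrist','w10')
E
```

```text
t 36.9 p [ 0.563  -0.2449  0.3482] yaw -79.1 tilt 1.76 F [0.5 0.8 0.3] open 41.3 q [-0.53  0.49  0.97 -0.    1.71  0.85]
```

View pics/w10.png

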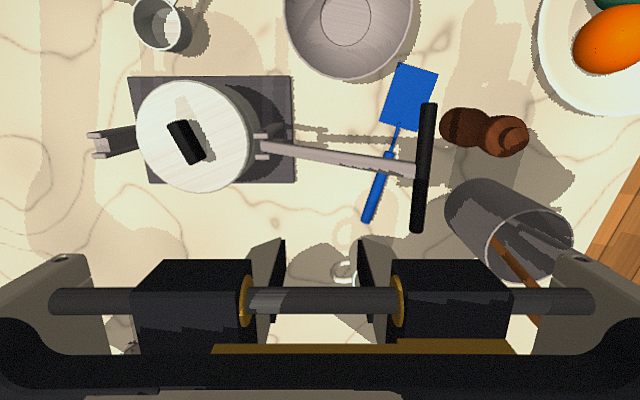

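Handle visible from (428,103) to (417,232) in the wrist view.

```bash
python3 - <<'E'
from h import *
c=np.array([.5575,-.0635])
for yw in (11.0,11.6):
  u=np.array([-np.sin(np.radians(yw)),np.cos(np.radians(yw))]); x=np.array([u[1],-u[0]])
  for a in (2.3,2.35,2.4,2.45):
    y=-.102+.204*np.cos(a); Q=np.r_[c+u*y,.134+.204*np.sin(a)]
    X=np.r_[x,0]*.052
    print(yw,a,Q.round(4),proj('w10',[Q,Q+X,Q-X]).round(0).tolist(),proj('s5',[Q,Q+X,Q-X]).round(0).tolist())
E
```

```text
11.0 2.3 [ 0.6029 -0.297   0.2861] [[403.0, 178.0], [409.0, 104.0], [397.0, 241.0]] [[257.0, 111.0], [243.0, 117.0], [271.0, 104.0]]
11.0 2.35 [ 0.6043 -0.3043  0.2791] [[410.0, 176.0], [417.0, 104.0], [404.0, 237.0]] [[256.0, 112.0], [242.0, 118.0], [270.0, 105.0]]
11.0 2.4 [ 0.6057 -0.3113  0.2718] [[417.0, 173.0], [424.0, 103.0], [411.0, 233.0]] [[255.0, 113.0], [241.0, 120.0], [268.0, 106.0]]
11.0 2.45 [ 0.6069 -0.3179  0.2641] [[423.0, 171.0], [430.0, 103.0], [416.0, 229.0]] [[254.0, 114.0], [240.0, 121.0], [267.0, 108.0]]
11.6 2.3 [ 0.6053 -0.2966  0.2861] [[403.0, 175.0], [409.0, 100.0], [398.0, 238.0]] [[257.0, 111.0], [243.0, 118.0], [270.0, 105.0]]
11.6 2.35 [ 0.6068 -0.3038  0.2791] [[411.0, 172.0], [417.0, 100.0], [405.0, 234.0]] [[256.0, 112.0], [241.0, 119.0], [269.0, 106.0]]
11.6 2.4 [ 0.6083 -0.3108  0.2718] [[417.0, 170.0], [424.0, 100.0], [412.0, 230.0]] [[254.0, 113.0], [240.0, 120.0], [268.0, 107.0]]
11.6 2.45 [ 0.6096 -0.3173  0.2641] [[423.0, 168.0], [430.0, 99.0], [417.0, 227.0]] [[253.0, 114.0], [239.0, 121.0], [266.0, 108.0]]
```

```bash
python3 - <<'E'
from h import *
s=plan([((.5735,-.322,.34),-78.7,45,3),((.5735,-.322,.254),-78.7,45,3)])
E
```

```text
[ [45.0, 0.002, 0.026, 0.001, -0.002, 0.008, 0.006],
[45.0, 0.002, 0.026, 0.002, -0.002, 0.008, 0.006],
[45.0, 0.003, 0.026, 0.002, -0.002, 0.008, 0.006],
[45.0, 0.029, 0.0, 0.0, 0.0, 0.0, 0.0],
[45.0, 0.029, 0.0, 0.0, 0.0, 0.0, 0.0],
[45.0, 0.029, 0.0, 0.0, 0.0, 0.0, 0.0] ]
```

Emit:
move_arm([
  [45,0,0.026,0.001,0,0.015,0.015],
  [45,0,0.026,0.002,0,0.012,0.012],
  [45,0,0.022,0.002,0,0.008,0.008],
  [45,0,0.004,0,0,0,0],
  [45,0.025,0,0,0,0,0],
  [45,0.025,0,0,0,0,0],
  [45,0,0,0,0,0,0],
  [45,0,0,0,0,0,0],
])

```text
time: 37.95
tool_pos: [0.5753, -0.3255, 0.2974]
tool_rot: [2.169, 1.548, -0.779]
contact_force: [-0.2, 0.1, -0.8]
opening: 0.041
```

```bash
python3 - <<'E'
from h import *
st(); snap('wrist','w11')
s=plan([((.5735,-.322,.254),-78.7,45,3)])
E
```

```text
t 37.95 p [ 0.5753 -0.3255  0.2974] yaw -78.9 tilt 1.3 F [-0.2  0.1 -0.8] open 41.0 q [-0.63  0.56  0.98 -0.    1.58  0.75]
[ [45.0, 0.014, -0.002, 0.001, -0.001, -0.004, -0.006],
[45.0, 0.014, -0.001, 0.0, -0.001, -0.004, -0.006],
[45.0, 0.014, -0.001, 0.0, -0.001, -0.004, -0.006] ]
```

View pics/w11.png

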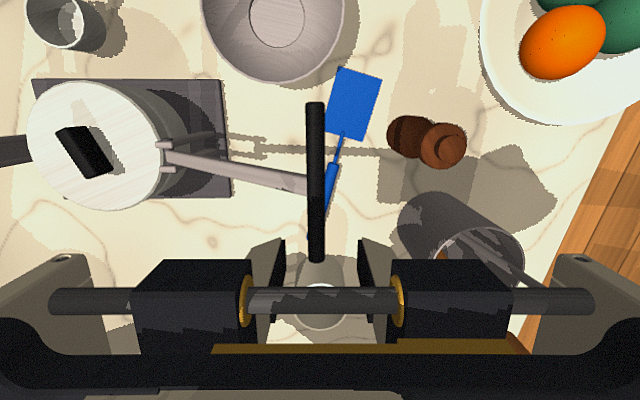

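```bash
python3 - <<'E'
from h import *
p,M=pose()
for zz in (.262,.270):
    P=onz('w11',[(316,262),(316,103)],zz); print((P@np.eye(3)).round(4), ((P-p)@M).round(4))
E
```

```text
[[ 0.5507 -0.3267  0.262 ]
 [ 0.6576 -0.3063  0.262 ]] [[ 0.0349 -0.0042  0.0248]
 [ 0.0363 -0.0036 -0.084 ]]
[[ 0.555  -0.3259  0.27  ]
 [ 0.6575 -0.3063  0.27  ]] [[ 0.0269 -0.004   0.0203]
 [ 0.0283 -0.0035 -0.0841]]
```

The handle runs between the fingers at column 317, and its end lies 20 mm past the pad centre. Descending to grip it lightly.

Emit:
move_arm([
  [45,0.015,-0.004,0,0,-0.01,-0.012],
  [45,0.015,0,0,0,-0.006,-0.008],
  [45,0.008,0,0,0,0,0],
  [45,0.003,0,0,0,0,0],
  [5,0,0,0,0,0,0],
  [5,0,0,0,0,0,0],
  [5,0,0,0,0,0,0],
  [5,0,0,0,0,0,0],
], squeeze=10)

```text
time: 39.0
tool_pos: [0.5754, -0.3221, 0.2554]
tool_rot: [0.079, 1.569, -2.869]
contact_force: [-0.1, -0.9, -0.4]
opening: 0.0117
```

```bash
cat >> h.py <<'E'
def arc(a0,a1,n,dz,dx=-.034,c=(.5575,-.0635),yw=11.2,op=5,start=None):
    u=np.array([-np.sin(np.radians(yw)),np.cos(np.radians(yw))]); x=np.array([u[1],-u[0]]); way=[]
    for a in np.linspace(a0,a1,n+1)[1:]:
        y=-.102+.204*np.cos(a); way.append((np.r_[np.array(c)+u*y+x*dx,.134+.204*np.sin(a)+dz],yw-90,op,1))
    print(way[-1][0].round(4)); return plan(way,start)
def hpos(dz,c=(.5575,-.0635),yw=11.2):
    p,M=pose(); u=np.array([-np.sin(np.radians(yw)),np.cos(np.radians(yw))]); d=p[:2]-np.array(c)
    y=d@u+.102; z=p[2]-dz-.134; print('can x',round(d@np.array([u[1],-u[0]]),4),'radius',round(np.hypot(y,z),4),'angle',round(np.arctan2(z,y),3))
E
python3 - <<'E'
from h import *
st(); hpos(-.013); arc(2.43,1.3,8,-.013)
E
```

```text
t 39.0 p [ 0.5754 -0.3221  0.2554] yaw -78.9 tilt 0.13 F [-0.1 -0.9 -0.4] open 11.7 q [-0.63  0.59  1.05 -0.    1.51  0.75]
can x -0.0327 radius 0.2053 angle 2.428
[ 0.5334 -0.1166  0.3176]
[ [5.0, -0.019, -0.021, 0.001, -0.001, 0.002, 0.0],
[5.0, -0.017, -0.023, 0.0, 0.0, 0.0, 0.0],
[5.0, -0.014, -0.025, 0.0, 0.0, 0.0, 0.0],
[5.0, -0.01, -0.027, 0.0, 0.0, 0.0, 0.0],
[5.0, -0.006, -0.028, 0.0, 0.0, 0.0, 0.0],
[5.0, -0.002, -0.029, 0.0, 0.0, 0.0, 0.0],
[5.0, 0.002, -0.029, 0.0, 0.0, 0.0, 0.0],
[5.0, 0.006, -0.028, 0.0, 0.0, 0.0, 0.0] ]
```

Emit:
move_arm([
  [5,-0.015,-0.017,0,0,0,0],
  [5,-0.018,-0.023,0,0,0,0],
  [5,-0.014,-0.025,0,0,0,0],
  [5,-0.01,-0.027,0,0,0,0],
  [5,-0.006,-0.028,0,0,0,0],
  [5,-0.002,-0.025,0,0,0,0],
  [5,0,-0.015,0,0,0,0],
  [5,0,0,0,0,0,0],
])

```text
time: 40.0
tool_pos: [0.5429, -0.1584, 0.3252]
tool_rot: [1.804, 1.561, -1.144]
contact_force: [-2.4, 1.4, 3.9]
opening: 0.0114
```

```bash
python3 - <<'E'
from h import *
st(); hpos(-.013); snap('wrist','w12')
E
```

```text
t 40.0 p [ 0.5429 -0.1584  0.3252] yaw -78.9 tilt 0.54 F [-2.4  1.4  3.9] open 11.4 q [-0.42  0.36  1.22 -0.01  1.55  0.96]
can x -0.0327 radius 0.2045 angle 1.513
```

View pics/w12.png

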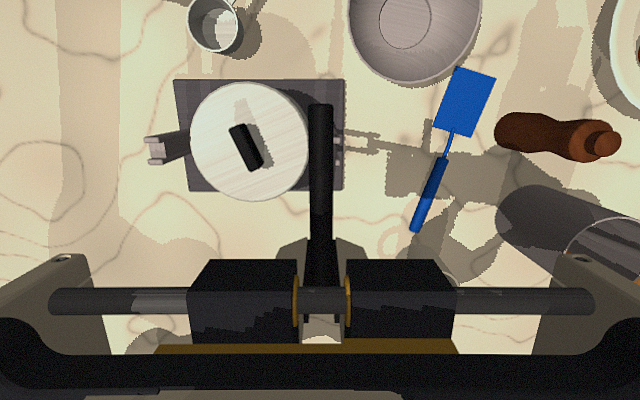

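The bar is upright and held, with the handle at column 320. Continuing over the top.

```bash
python3 - <<'E'
from h import *
s=arc(1.51,.55,8,-.013); arc(.55,0.0,6,-.013,start=s)
E
```

```text
[5.102e-01 4.000e-04 2.276e-01]
[ [5.0, 0.003, -0.026, 0.001, -0.002, -0.002, -0.009],
[5.0, 0.006, -0.024, 0.0, 0.0, 0.0, 0.0],
[5.0, 0.009, -0.023, 0.0, 0.0, 0.0, 0.0],
[5.0, 0.011, -0.022, 0.0, 0.0, 0.0, 0.0],
[5.0, 0.014, -0.02, 0.0, 0.0, 0.0, 0.0],
[5.0, 0.016, -0.018, 0.0, 0.0, 0.0, 0.0],
[5.0, 0.018, -0.016, 0.0, 0.0, 0.0, 0.0],
[5.0, 0.02, -0.014, 0.0, 0.0, 0.0, 0.0] ]
[0.5043 0.03   0.121 ]
[ [5.0, 0.016, -0.009, 0.0, 0.0, 0.0, 0.0],
[5.0, 0.017, -0.007, 0.0, 0.0, 0.0, 0.0],
[5.0, 0.018, -0.006, 0.0, 0.0, 0.0, 0.0],
[5.0, 0.018, -0.004, 0.0, 0.0, 0.0, 0.0],
[5.0, 0.019, -0.003, 0.0, 0.0, 0.0, 0.0],
[5.0, 0.019, -0.001, 0.0, 0.0, 0.0, 0.0] ]
```

Emit:
move_arm([
  [5,0.002,-0.02,0,0,0,-0.005],
  [5,0.006,-0.024,0,0,0,-0.004],
  [5,0.009,-0.023,0,0,0,0],
  [5,0.011,-0.022,0,0,0,0],
  [5,0.014,-0.02,0,0,0,0],
  [5,0.016,-0.018,0,0,0,0],
  [5,0.01,-0.01,0,0,0,0],
  [5,0,0,0,0,0,0],
], squeeze=15)

```text
time: 41.05
tool_pos: [0.5157, -0.0227, 0.2538]
tool_rot: [-1.066, 1.567, 2.263]
contact_force: [-1.1, 3.4, 2.6]
opening: 0.0114
```

```bash
python3 - <<'E'
from h import *
st(); hpos(-.013); 
p,M=pose(); u=np.array([-np.sin(np.radians(11.2)),np.cos(np.radians(11.2))]);y=(p[:2]-np.array([.5575,-.0635]))@u+.102; a=np.arctan2(p[2]+.013-.134,y)
arc(a,.02,8,-.013)
E
```

```text
t 41.05 p [ 0.5157 -0.0227  0.2538] yaw -79.3 tilt 0.23 F [-1.1  3.4  2.6] open 11.4 q [-0.19  0.31  1.5   0.    1.34  1.19]
can x -0.0331 radius 0.2004 angle 0.724
[0.5043 0.0299 0.1251]
[ [5.0, 0.012, -0.014, 0.001, -0.008, 0.002, 0.004],
[5.0, 0.015, -0.01, 0.0, 0.0, 0.0, 0.0],
[5.0, 0.016, -0.009, 0.0, 0.0, 0.0, 0.0],
[5.0, 0.016, -0.007, 0.0, 0.0, 0.0, 0.0],
[5.0, 0.017, -0.006, 0.0, 0.0, 0.0, 0.0],
[5.0, 0.017, -0.004, 0.0, 0.0, 0.0, 0.0],
[5.0, 0.018, -0.003, 0.0, 0.0, 0.0, 0.0],
[5.0, 0.018, -0.001, 0.0, 0.0, 0.0, 0.0] ]
```

Emit:
move_arm([
  [5,0.012,-0.012,0,-0.008,0.002,0.004],
  [5,0.015,-0.01,0,0,0,0],
  [5,0.016,-0.009,0,0,0,0],
  [5,0.016,-0.007,0,0,0,0],
  [5,0.017,-0.006,0,0,0,0],
  [5,0.017,-0.004,0,0,0,0],
  [5,0.012,-0.002,0,0,0,0],
  [5,0.004,0,0,0,0,0],
])

```text
time: 42.05
tool_pos: [0.5059, 0.0265, 0.139]
tool_rot: [1.745, 1.568, -1.204]
contact_force: [-0.2, 4.3, 2.1]
opening: 0.0114
```

```bash
python3 - <<'E'
from h import *
st(); hpos(-.013); im=snap('scene','s6');cv2.imwrite('pics/s6c.png',cv2.resize(im[80:290,220:440,::-1],None,fx=2.7,fy=2.7,interpolation=cv2.INTER_CUBIC))
E
```

```text
t 42.05 p [0.5059 0.0265 0.139 ] yaw -79.0 tilt 0.14 F [-0.2  4.3  2.1] open 11.4 q [-0.1   0.4   1.7  -0.    1.04  1.28]
can x -0.0331 radius 0.2012 angle 0.09
```

View pics/s6c.png

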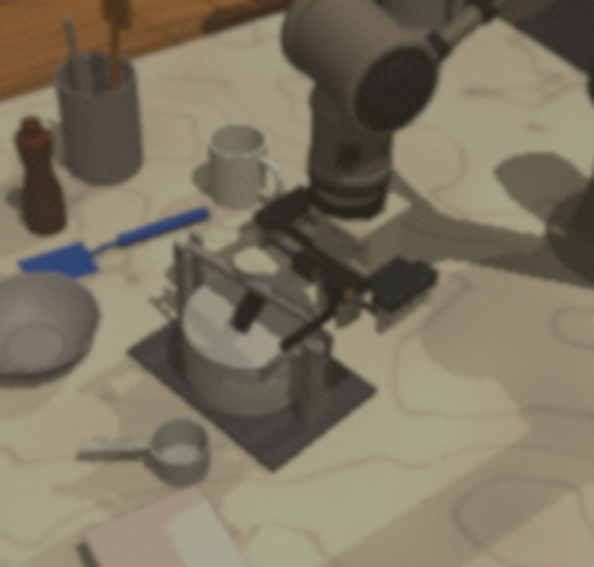

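The bar is over the lid with its handle just above the catch. Lowering the last bit.

Emit:
move_arm([
  [5,0.008,0,0,0,0,0],
  [5,0.006,0,0,0,0,0],
  [5,0.004,0,0,0,0,0],
  [5,0.004,0,0,0,0,0],
  [5,0.003,0,0,0,0,0],
  [5,0.003,0,0,0,0,0],
  [5,0,0,0,0,0,0],
  [5,0,0,0,0,0,0],
])

```text
time: 43.1
tool_pos: [0.5061, 0.0279, 0.1145]
tool_rot: [3.045, 1.567, 0.096]
contact_force: [-0.1, 3.5, -1.0]
opening: 0.0109
```

```bash
python3 - <<'E'
from h import *
st(); hpos(-.013)
E
```

```text
t 43.1 p [0.5061 0.0279 0.1145] yaw -79.0 tilt 0.23 F [-0.1  3.5 -1. ] open 10.9 q [-0.1   0.43  1.73  0.    0.97  1.28]
can x -0.0327 radius 0.2017 angle -0.032
```

Emit:
move_arm([
  [40,0,0,0,0,0,0],
  [40,0,0,0,0,0,0],
  [40,0,0,0,0,0,0],
  [40,-0.02,0,0,0,0,0],
  [40,-0.03,0,0,0,0,0],
  [40,-0.03,0,0,0,0,0],
  [5,-0.01,0,0,0,0,0],
  [5,0,0,0,0,0,0],
])

```text
time: 44.1
tool_pos: [0.5062, 0.0255, 0.2051]
tool_rot: [2.101, 1.567, -0.85]
contact_force: [-0.4, -0.5, -0.6]
opening: 0.021
```

```bash
python3 - <<'E'
from h import *
st(); snap('wrist','w13'); im=snap('scene','s7');cv2.imwrite('pics/s7c.png',cv2.resize(im[140:260,260:400,::-1],None,fx=5,fy=5,interpolation=cv2.INTER_CUBIC))
c=np.array([.5575,-.0635]);yw=11.2
u=np.array([-np.sin(np.radians(yw)),np.cos(np.radians(yw))]); x=np.array([u[1],-u[0]])
for a in (0,.04,.08):
    y=-.102+.204*np.cos(a); Q=np.r_[c+u*y,.134+.204*np.sin(a)]; X=np.r_[x,0]*.052
    print(a,proj('w13',[Q+X,Q-X]).round(0).tolist(),proj('s7',[Q,Q+X,Q-X]).round(1).tolist())
E
```

```text
t 44.1 p [0.5062 0.0255 0.2051] yaw -79.1 tilt 0.22 F [-0.4 -0.5 -0.6] open 21.0 q [-0.1   0.33  1.61 -0.    1.2   1.28]
0 [[315.0, 101.0], [316.0, 234.0]] [[337.5, 205.8], [324.3, 215.1], [350.0, 196.9]]
0.04 [[315.0, 101.0], [316.0, 238.0]] [[337.5, 203.7], [324.3, 213.1], [350.1, 194.8]]
0.08 [[315.0, 101.0], [317.0, 243.0]] [[337.5, 201.6], [324.3, 210.9], [350.2, 192.7]]
```

View pics/w13.png

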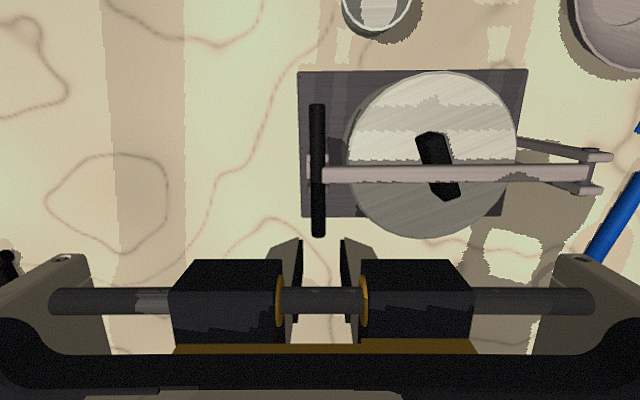

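View pics/s7c.png

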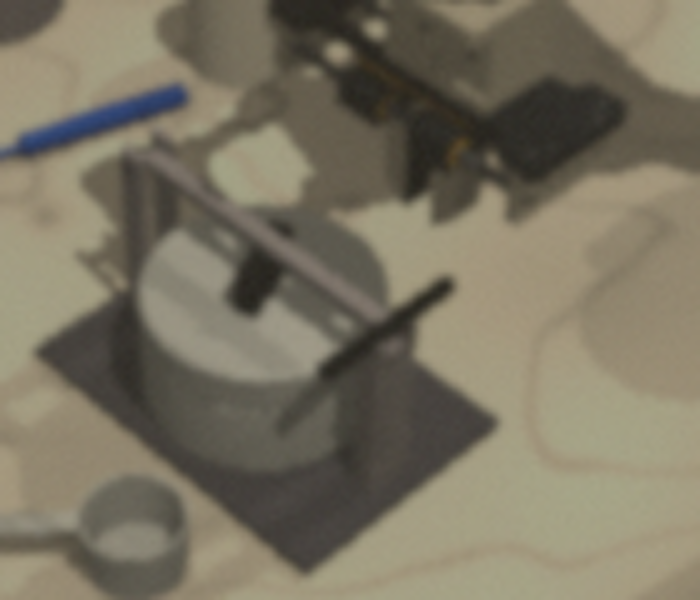

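The handle ends at (324,215) and (350,197) in the scene image, which matches the bar at about 0 rad. To be sure I'll press gently on the handle with shut fingers.

Emit:
move_arm([
  [0,0.015,-0.002,0,0,0,0],
  [0,0.02,0,0,0,0,0],
  [0,0.015,0,0,0,0,0],
  [0,0.005,0,0,0,0,0],
  [0,0.002,0,0,0,0,0],
  [0,0,0,0,0,0,0],
  [0,0,0,0,0,0,0],
  [0,0,0,0,0,0,0],
])

```text
time: 45.2
tool_pos: [0.5033, 0.0275, 0.1414]
tool_rot: [0.138, 1.564, -2.813]
contact_force: [0.0, 0.5, 0.6]
opening: 0.0002
```

Emit:
move_arm([
  [0,0.002,0,0,0,0,0],
  [0,0.001,0,0,0,0,0],
  [0,0.001,0,0,0,0,0],
  [0,0,0,0,0,0,0],
  [0,0,0,0,0,0,0],
  [0,0,0,0,0,0,0],
  [0,0,0,0,0,0,0],
  [0,0,0,0,0,0,0],
])

```text
time: 46.2
tool_pos: [0.5037, 0.0275, 0.1402]
tool_rot: [0.518, 1.567, -2.432]
contact_force: [0.3, -0.2, 2.4]
opening: 0.0007
```

Emit:
move_arm([
  [0,0.003,0,0,0,0,0],
  [0,0.003,0,0,0,0,0],
  [0,0.003,0,0,0,0,0],
  [0,0.003,0,0,0,0,0],
  [0,0.003,0,0,0,0,0],
  [0,0,0,0,0,0,0],
  [0,0,0,0,0,0,0],
  [0,0,0,0,0,0,0],
])

```text
time: 47.2
tool_pos: [0.504, 0.0276, 0.1403]
tool_rot: [2.389, 1.562, -0.56]
contact_force: [0.0, -0.3, -0.4]
opening: 0.0004
```

```bash
python3 - <<'E'
from h import *
st()
E
```

```text
t 47.2 p [0.504  0.0276 0.1403] yaw -79.0 tilt 0.51 F [ 0.  -0.3 -0.4] open 0.4 q [-0.09  0.39  1.71 -0.    1.03  1.29]
```

The handle's top holds at z 140 mm under pressure, so the bar is at its stop. Retreating for the last checks.

Emit:
move_arm([
  [0,-0.03,0,0,0,0,0],
  [0,-0.05,0,0,0,0,0],
  [0,-0.05,0,0,0,0,0],
  [0,-0.04,0,0.03,0,0,0],
  [0,0,0,0.04,0,0,0],
  [0,0,-0.04,0.03,0,0,0],
  [0,0,-0.02,0,0,0,0],
  [0,0,0,0,0,0,0],
])

```text
time: 48.2
tool_pos: [0.3905, 0.0681, 0.3115]
tool_rot: [1.713, 1.566, -1.237]
contact_force: [-0.3, -1.2, -0.1]
opening: 0.0002
```

```bash
python3 - <<'E'
from h import *
st(); im=snap('scene','s8');cv2.imwrite('pics/s8c.png',cv2.resize(im[90:290,180:420,::-1],None,fx=3,fy=3,interpolation=cv2.INTER_CUBIC))
snap('top','t8'); snap('wrist','w14')
E
```

```text
t 48.2 p [0.3905 0.0681 0.3115] yaw -79.1 tilt 0.26 F [-0.3 -1.2 -0.1] open 0.2 q [-0.02  0.04  1.67 -0.    1.43  1.36]
```

View pics/s8c.png

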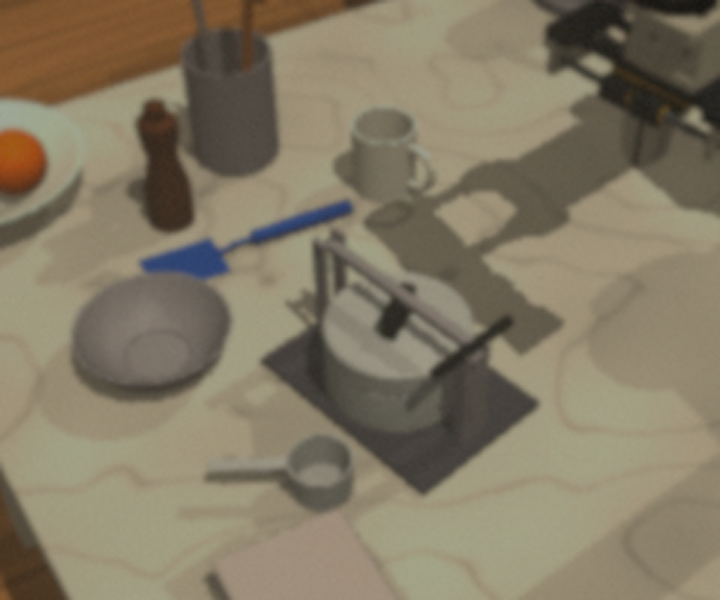

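View pics/t8.png

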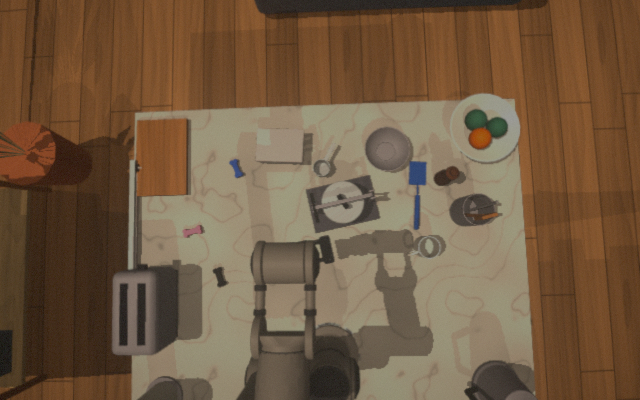

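View pics/w14.png

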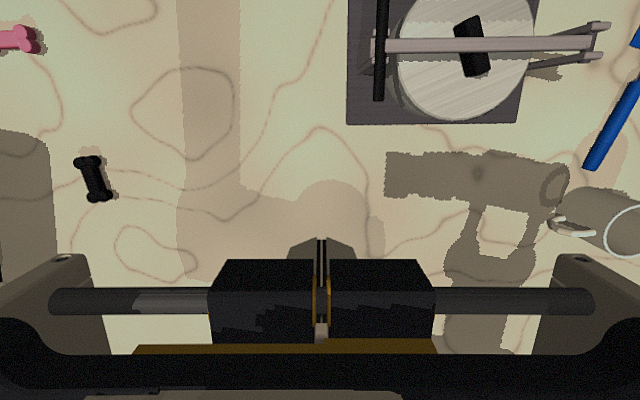

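No brown biscuits remain on the counter (top view), the bystanders stand where they were, and the bar lies in its catch. One last check of the lid angle, then hand in.

```bash
python3 - <<'E'
from h import *
im=load('w13')['im']; im=load('w14')['im']; g=cv2.cvtColor(im,cv2.COLOR_RGB2GRAY)
m=(g<45).astype(np.uint8); m[:,:445]=0;m[:,500:]=0;m[82:]=0
ys,xs=np.where(m); P=onz('w14',np.c_[xs,ys],.122)[:,:2]; w,v=np.linalg.eigh(np.cov(P.T)); print(len(xs),P.mean(0).round(4),np.degrees(np.arctan2(v[1,1],v[0,1]))%180,np.sqrt(w*12).round(4))
print(robot.observe()['qvel'].round(3)); robot.hand_in()
E
```

```text
1092 [ 0.5545 -0.0603] 32.01826740342054 [0.0262 0.0621]
[-0.005  0.004 -0.002  0.003 -0.     0.004]
the job is handed in; nothing more can be done
```

The job is done and handed in, at about 48 s of the 210 s limit. I saw no failing check, but the hand-in reports no verdict.

**Biscuits:** All four brown biscuits are in the canister. I saw them lying below the rim before the lid went on, and the last top view shows none on the counter. The first try at the third one closed on air above it; I reopened, went lower and gripped it.

**Lid:** It first landed on the ribs because it was the other way round. I turned it back 60° until it dropped into the pockets (lid z about 75 mm), then screwed it clockwise until the torque jumped to 1.8 N m at the end stop. After release:
- **Height:** lid z was about 70 mm.
- **Angle:** the grip axis read 33.3° against about 33.5° expected at home. A last, rougher reading, with the bar partly covering the grip, gave 32.0°.
- **Centring:** the lid's centre was within about 3 mm of the canister's.

**Safety bar:** It is over the lid in its catch. The handle sits where 0 rad predicts in the scene picture. Pressed from above, it stayed at z 140 mm, its height at the stop.

**Bystanders:** All stand where they were in the pictures. The arm is clear of everything.

**Disagreement:** The top camera read about 5 mm off in y against the wrist and scene cameras. I went with those two.

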